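# Load the spice carousel and hold it with the jar to the front

## Task

Sort the two stray things into the spice carousel: stand the small glass spice jar upright in the round cup, and lay the little bag clip flat in the rectangular tray. Then take the carousel's upright wooden post between the fingers and turn the carousel until the cup with the jar is right at the front, in line with the wooden pointer tab that sticks out of the carousel's fixed foot. Keep the jar from tipping over, leave everything else on the counter where it is, and finish while still gripping the post, with the turntable held still there.

Things in the scene. Friction and masses are not known exactly. Their poses are not given: they have to be found in the camera images.
- jar: small glass spice jar with a steel screw lid and a paper label, 46 mm in diameter, 85 mm tall, about 150 g, standing upright on the counter; origin at the centre of its underside, z up
- clip: small white plastic bag clip with a steel spring collar, a bar 76 mm long (x), 16 mm wide (y), 18 mm high (z), about 30 g, lying on the counter; origin at the centre of its underside. It is one rigid piece
- carousel_base: fixed foot of the spice carousel, a brown wood disc; origin on the counter, on the carousel's vertical axis. A pointer tab 20 mm wide and 32 mm high sticks out of it along its own -x to 190 mm from the axis and marks the front (the foot's yaw varies). The round wooden turntable (310 mm in diameter, upper face 32 mm above the counter, a steel hub 12 mm high at its centre) turns on it and carries cup, tray and post 120 degrees apart
- front_mark (a point): fixed point 98 mm from the carousel's axis towards the pointer tab, at the height of the turntable's upper face: where the cup's origin is to be at the end
- turntable (a joint): angle of the turntable in rad, counter-clockwise seen from above; 0 (or 6.283) = cup at the front mark. It turns freely either way, with a friction of about 0.07 N m (less than 1 N at the post), and stays where it is left. The post is rigid with it, so a hand that grips the post should turn along with it or the post twists between the fingers
- cup: round white ceramic cup fixed on the turntable 98 mm from the axis: 90 mm outer diameter, 4 mm wall, 36 mm high, inner floor 4 mm up; origin at the centre of its underside
- tray: rectangular white ceramic tray fixed on the turntable 95 mm from the axis: 116 mm (x, across the radius) by 86 mm (y, along the radius), 4 mm walls, 26 mm high, inner floor 4 to 5 mm up; origin at the centre of its underside
- post: upright brown wood post fixed on the turntable 105 mm from the axis, the turning handle: 20 mm in diameter, 75 mm high (32 mm diameter collar in the lowest 6 mm); origin at the centre of its foot, on the turntable's upper face
- pliers: steel pliers 190 mm long lying on the counter, bystander; origin near their pivot
- spoon: small wooden spoon lying on the counter, bystander
- shaker: steel salt shaker 42 mm in diameter, 72 mm tall, bystander; origin at its underside
- mug: white mug 82 mm in diameter, 95 mm tall, bystander; origin at its underside

How it is judged:
By the outcome, as a careful person would: the job done as asked, in the order asked, and still so for the second after the job is handed in, while the arm keeps its last pose, push and grip.
It also fails if it takes over 72 s, if anything falls off the work surface, if the arm or the gripper's body presses on something with over 40 N, if the wrist force passes 120 N, or if a joint passes its speed limit or range.

## Robot

A 6-joint arm with a two-finger parallel gripper is mounted at the origin on the work surface. World frame = base frame: x ahead of the robot, y to its left, z up, the work surface at z = 0. Lengths are in mm, angles in rad, forces in N, time in s.
With the tool pointing down it reaches from about 400 to 925 mm from the base axis. Payload 12.5 kg.
Tool frame: the origin (TCP) lies at the centre of the arm's flange, where the gripper is bolted on; the fingertips stand 190 mm ahead of it and the grasp point (between the pads) lies 171 mm ahead of it; z points along the fingers, y is the direction in which the jaws open and shut (so a half turn about z gives the same grasp; the last joint's range is limited). The gripper opens to 95 mm and grips with 3 to 60 N. Pads are 20 mm wide; open, the fingers measure 119 mm over their backs; the gripper's body (75 mm by 180 mm) begins 59 mm behind the grasp point.
Start: joints at [1.204, 0.491, 1.559, -0, 1.092, -0.106], TCP at [161.134, 603.871, 404.761] pointing down, gripper open.
Joint ranges: [-3.1, 3.1], [-0.84, 2.19], [0.05, 2.79], [-1.13, 4.28], [0.06, 2.93], [-2.69, 2.69]. Speed limits (rad/s): [2.22, 2.22, 2.79, 3.14, 3.14, 3.14].

## Interface

Orientations are given as [roll, pitch, yaw] about the fixed x, y, z axes, in that order (R = Rz(yaw) Ry(pitch) Rx(roll)).
In Python, from cell import * gives the robot as it stands.
- The arm moves only by the tool step_arm, never from a script. Its argument "rows" is a list of rows, each an object with "delta_pos": the shift along the tool's x, y, z in cm, a list of three; "spin": the turn about the tool's z in degrees. A call has 1 to 5 rows; each row is the pose to reach, as a shift and turn from the pose measured when the call began, along the tool's axes at that moment; what a row does not reach only later rows make up. A row lasts 1/10 s, in which the tool goes at most 50 mm and 8.59 degrees, less where a joint would pass 70% of its speed; a pose out of reach is approached as far as the arm can. A call with a gripper value outside its range is refused whole. "jaw" is the opening, from 0 (shut) to 1 (fully open), set as the call begins (left out, the last holds). The fingers move at their own pace and stop on an object; the grip force is fixed at half the most. Time passes only in rows, so rows that repeat a pose let the fingers close. It gives the time, the measured TCP pose, the force and the opening at its end, in the units of the state.
- state(): the state, without advancing time (a new reading comes with each control period).
- read_camera(name): name is "side" or "top"; returns (picture, depth): 420x560x3 uint8, blue, green, red; 420x560 float32, mm along the optical axis (not along the pixel's ray), 0 where there is no reading.
- camera_info(name): a dict with "camera_matrix" (3x3 intrinsics, pixels), "R" (3x3) and "t" (3): a world point X has camera coordinates R X + t. Camera axes: x right, y down, z forward; pixel columns grow to the right and rows downward; lengths in mm; the calibration is good to about 2 mm. A picture is of the moment at which its call begins. camera_info takes no time and is no camera call.
- job_done(): hands the job in, once; it reports no verdict.
The state is a dict: "t": time; "joints": joint angles; "qvel": joint speeds; "tau": joint torques, N m; "eef_pos": TCP position; "tcp_rot": TCP orientation; "ft_force": force on the tool from outside, world axes, zero at the start; "moment": the same for the moment, N m; "opening": opening from 0.0 (shut) to 1.0 (fully open).
Only numpy, scipy, OpenCV 4.12 (cv2) and the standard library are available. Lean on these libraries where they do the work, as an engineer would, in place of code of your own. Each camera call takes 0.05 s, during which the arm holds its last target.

## Working session

There is one attempt and no reset: what is moved stays moved. The work goes in short steps, Python scripts to look and compute and a tool call to move; the robot and the scene stay as the last step left them, time stands still between calls to the robot, and variables do not carry over. Pictures are saved under pics/ and viewed, and the job is handed in when it is done.

Besides the shell and the picture viewer there is one more tool, called after ">>>" by a JSON object that holds its "method" and its "body". step_arm: Moves the arm, as the interface text tells. Its arguments: {"type":"object","properties":{"rows":{"type":"array","items":{"type":"object","properties":{"delta_pos":{"type":"array","items":{"type":"number"}},"spin":{"type":"number"}}}},"jaw":{"type":"number"}},"required":["rows"]}

```bash
ls; mkdir -p pics; python3 - <<'E'
from cell import *
import cv2,numpy as np
print(state())
for n in("side","top"):
    p,d=read_camera(n); cv2.imwrite(f"pics/{n}0.png",p); np.save(f"pics/{n}0.npy",d); i=camera_info(n); print(n,i)
E
```

```text
pics
{'t': 0.0, 'joints': array([ 1.20440642e+00,  4.91563258e-01,  1.55947656e+00, -1.68866504e-05,
        1.09168470e+00, -1.05602554e-01]), 'qvel': array([-0.00040293,  0.00141859,  0.00135986,  0.00013734,  0.0002184 ,
       -0.00149976]), 'tau': array([ 2.05561182e-04, -6.12655950e+01, -2.58176279e+01,  6.92420150e-02,
        4.83175053e-02, -1.10248370e-04]), 'eef_pos': array([161.11740705, 603.83510072, 404.14999283]), 'tcp_rot': array([-3.14046551e+00, -1.04412806e-04,  2.88081303e+00]), 'ft_force': array([ 0.14938683, -0.15078889, -0.09726041]), 'moment': array([0.00851882, 0.00302182, 0.01221097]), 'opening': 1.0017413100750694}
side {'camera_matrix': array([[390.20518932,   0.        , 281.65403013],
       [  0.        , 390.20518932, 213.3065259 ],
       [  0.        ,   0.        ,   1.        ]]), 'R': array([[ 0.76939089, -0.63860786,  0.01475358],
       [-0.41443672, -0.51662011, -0.74923018],
       [ 0.48608628,  0.57033645, -0.66214535]]), 't': array([-420.61331789,  215.12770969,  915.57255544])}
top {'camera_matrix': array([[434.17501809,   0.        , 276.59171965],
       [  0.        , 434.17501809, 209.33033476],
       [  0.        ,   0.        ,   1.        ]]), 'R': array([[ 0.02631964, -0.99950997, -0.01694388],
       [-0.98069499, -0.02253138, -0.19424127],
       [ 0.19376431,  0.02172914, -0.98080744]]), 't': array([ -64.11106382,  488.624832  , 1271.96697206])}
```

View pics/side0.png

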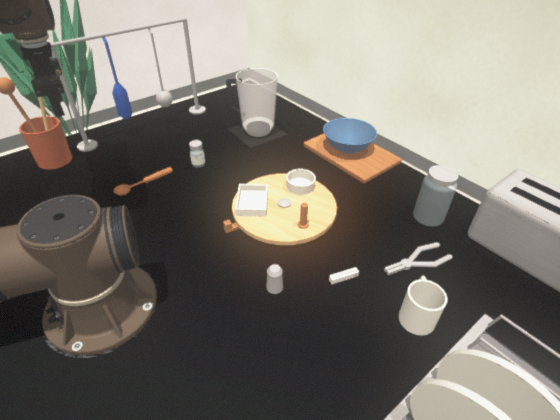

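View pics/top0.png

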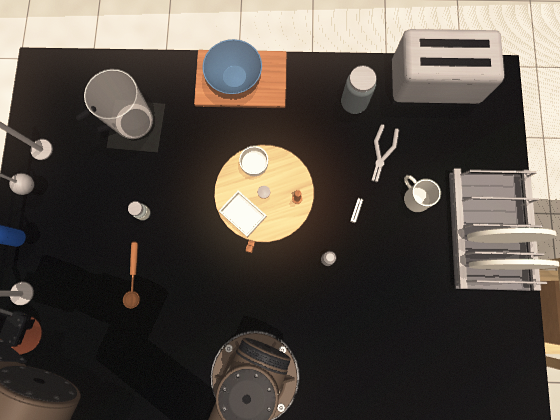

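Side view: jar at (197,153), clip at (344,275), shaker at (275,278), carousel centre near (284,203), tab at (231,226). Top view: jar at (139,211), clip at (357,210), cup at (254,161), post at (297,197), tray at (243,214), tab at (251,246). Next I measure them.

```bash
cat > h.py <<'E'
import numpy as np,cv2
from cell import *
def pz(n,u,v,z):
    i=camera_info(n);K=np.array(i["camera_matrix"]);R=np.array(i["R"]);t=np.array(i["t"])
    c=-R.T@t; d=R.T@np.linalg.inv(K)@np.array([u,v,1.]); return c+d*(z-c[2])/d[2]
def cloud(n,d):
    i=camera_info(n);K=np.array(i["camera_matrix"]);R=np.array(i["R"]);t=np.array(i["t"])
    v,u=np.mgrid[:420,:560]; P=np.stack([(u-K[0,2])/K[0,0]*d,(v-K[1,2])/K[1,1]*d,d],-1)
    return (P-t)@R
def proj(n,X):
    i=camera_info(n);K=np.array(i["camera_matrix"]);R=np.array(i["R"]);t=np.array(i["t"])
    p=K@(R@np.array(X,float)+t); return p[:2]/p[2]
E
python3 - <<'E'
from h import *
d=np.load("pics/top0.npy");p=cv2.imread("pics/top0.png");C=cloud("top",d)
np.set_printoptions(precision=1,suppress=True)
for nm,u,v in [("jar",137,206),("jar",139,211),("clip",357,210),("cupfloor",254,161),("post",297,194),("tray",243,214),("tab",251,246),("hub",264,192),("table",300,230),("shaker",329,257),("disc",270,220)]:
    print(nm,C[v,u], proj("side",C[v,u]))
# components by height
Z=C[...,2]
for nm,(x0,x1,y0,y1),zl in [("jar",(120,160,195,225),(8,120)),("jartop",(120,160,195,225),(75,95)),("clip",(345,370,195,228),(8,40)),("posttop",(285,310,180,205),(95,120)),("tab",(240,262,238,256),(10,45)),("cup",(235,275,140,178),(55,80))]:
    m=(Z[y0:y1,x0:x1]>zl[0])&(Z[y0:y1,x0:x1]<zl[1]);Q=C[y0:y1,x0:x1][m]
    print(nm,m.sum(),Q.mean(0),Q.min(0),Q.max(0))
a=cv2.resize(p[130:260,110:380],None,fx=2.9,fy=2.9,interpolation=cv2.INTER_CUBIC);cv2.imwrite("pics/topc.png",a)
s=cv2.imread("pics/side0.png");a=cv2.resize(s[130:300,180:370],None,fx=3.4,fy=3.4,interpolation=cv2.INTER_CUBIC);cv2.imwrite("pics/sidec.png",a)
E
```

```text
jar [482.7 361.2  87.6] [197.9 142. ]
jar [468.5 355.3  83.7] [195.2 145.2]
clip [ 499.  -300.    20.3] [343.9 272.7]
cupfloor [644.3  22.9  38.8] [301.2 183.5]
post [ 526.  -111.8  103.6] [303.1 204.8]
tray [475.1  50.6  37.5] [252.2 201.1]
tab [378.7  23.1  27.8] [230.4 222.4]
hub [542.9 -12.1  48.9] [283.6 199.5]
table [ 435.4 -125.7    0.1] [279.7 250.1]
shaker [ 346.9 -208.5   75.5] [273.4 265.5]
disc [459.5 -32.4  30.9] [265.4 219.8]
jar 297 [473.2 361.8  66.3] [453.5 318.3   8.1] [521.9 388.9  91.4]
jartop 165 [475.7 367.8  85. ] [456.5 348.8  75.6] [495.5 388.9  91.4]
clip 129 [ 498.4 -297.3   17.2] [ 453.8 -316.     8.4] [ 538.1 -273.9   24.7]
posttop 39 [ 526.8 -112.9  105.9] [ 518.8 -120.8   95. ] [ 538.4 -105.7  110.8]
tab 131 [386.5  22.2  27.2] [360.4  -7.1  10.2] [403.7  45.6  39.7]
cup 170 [641.2  24.1  65.6] [593.5 -19.5  55.1] [684.2  67.1  74. ]
```

View pics/topc.png

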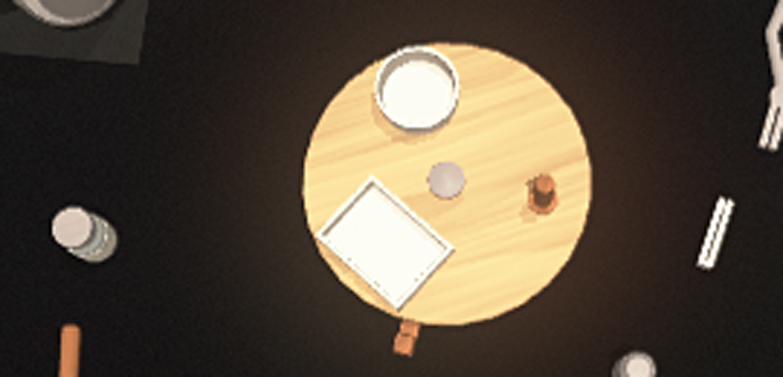

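View pics/sidec.png

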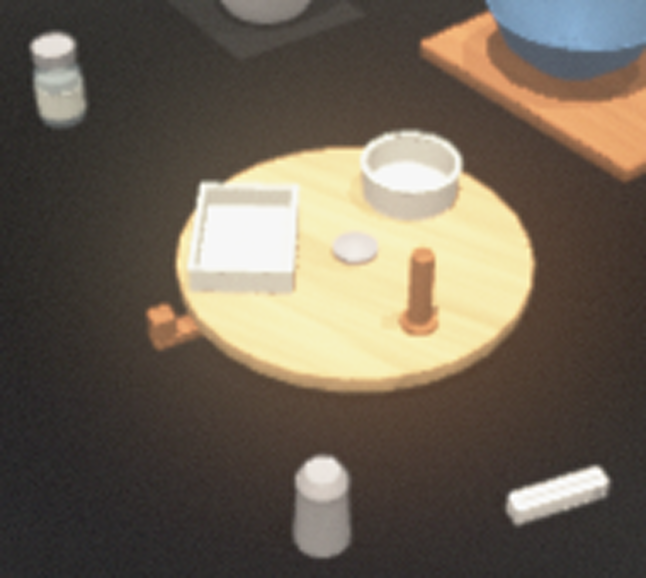

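```bash
python3 - <<'E'
from h import *
from scipy.optimize import least_squares
np.set_printoptions(precision=1,suppress=True)
def circ(P):
    r=least_squares(lambda q:np.hypot(P[:,0]-q[0],P[:,1]-q[1])-q[2],[*P[:,:2].mean(0),50],loss='soft_l1',f_scale=2).x;return r
for n,box in (("top",(205,325,135,255)),("side",(225,345,165,245))):
    p=cv2.imread(f"pics/{n}0.png")
    hsv=cv2.cvtColor(p,cv2.COLOR_BGR2HSV)
    m=((hsv[...,2]>110)).astype(np.uint8); b=np.zeros_like(m);x0,x1,y0,y1=box;b[y0:y1,x0:x1]=m[y0:y1,x0:x1]
    c=max(cv2.findContours(b,0,1)[0],key=cv2.contourArea)[:,0]
    P=np.array([pz(n,u,v,32) for u,v in c]);print(n,"disc",circ(P),len(P))
    # white cup
    w=((hsv[...,1]<45)&(hsv[...,2]>120)).astype(np.uint8);b2=b*w
    for c in cv2.findContours(b2,0,1)[0]:
        if cv2.contourArea(c)>30:
            P=np.array([pz(n,u,v,68) for u,v in c[:,0]]);P2=np.array([pz(n,u,v,58) for u,v in c[:,0]])
            print(" white",c[:,0].mean(0),"cupfit",circ(P),"rect58",cv2.minAreaRect(P2[:,:2].astype(np.float32)))
    o=((hsv[...,1]>100)&((hsv[...,0]<13)|(hsv[...,0]>175))&(hsv[...,2]>40)).astype(np.uint8)
    nl,L,st,ce=cv2.connectedComponentsWithStats(o)
    for k in range(1,nl):
        if st[k,4]>12 and 200<ce[k,0]<340 and 130<ce[k,1]<262: print(" brown",st[k],ce[k],pz(n,*ce[k],32))
    # clip
    bx=(340,375,190,230) if n=="top" else (320,368,260,292)
    x0,x1,y0,y1=bx;b=np.zeros_like(m);b[y0:y1,x0:x1]=hsv[y0:y1,x0:x1,2]>90
    c=max(cv2.findContours(b,0,1)[0],key=cv2.contourArea)[:,0]
    P=np.array([pz(n,u,v,18 if n=="top" else 9) for u,v in c]);print(" clip",cv2.minAreaRect(P[:,:2].astype(np.float32)))
    bx=(120,160,192,230) if n=="top" else (183,212,135,172)
    a=cv2.resize(p[bx[2]:bx[3],bx[0]:bx[1]],None,fx=12,fy=12,interpolation=cv2.INTER_NEAREST);cv2.imwrite(f"pics/jar_{n}.png",a)
E
```

```text
top disc [546.9 -10.  153.8] 299
 white [242. 213.] cupfit [473.7  50.2  58. ] rect58 ((475.1520690917969, 51.6083984375), (117.53755950927734, 86.73783111572266), 49.720314025878906)
 white [263.6 191.5] cupfit [540.1 -12.2  16.5] rect58 ((542.1336059570312, -11.69747543334961), (32.95962142944336, 34.62554931640625), 65.89424896240234)
 white [253.4 159.6] cupfit [639.8  23.1  43.5] rect58 ((643.3140258789062, 24.697465896606445), (86.95572662353516, 86.73507690429688), 1.2304599285125732)
 brown [ 263  122   81  136 3162] [313.7 191.7] [ 551.3 -165.2   32. ]
 brown [292 191  10  13  94] [296.9 197.2] [ 532.9 -113.4   32. ]
 brown [246 240  10  13  86] [249.9 246.2] [377.4  26.1  32. ]
 clip ((499.777587890625, -298.5203552246094), (17.508544921875, 81.50384521484375), 71.66868591308594)
side disc [540.1 -14.2 161. ] 296
 white [284.2 202. ] cupfit [522.  -39.2  17.9] rect58 ((529.7868041992188, -29.741138458251953), (35.77632522583008, 34.72867965698242), 51.299964904785156)
 white [251.5 198.8] cupfit [461.1  32.3  68.6] rect58 ((466.8705139160156, 42.35013198852539), (145.68182373046875, 89.45919799804688), 50.810054779052734)
 white [300.2 180.2] cupfit [627.8  10.7  56.6] rect58 ((637.3876953125, 18.830947875976562), (128.70379638671875, 90.57066345214844), 49.828514099121094)
 brown [299 206   8  20  55] [303. 217.] [549.4 -91.   32. ]
 brown [227 219  11  14  38] [231.7 226.2] [370.2   3.9  32. ]
 brown [223 221   7   7  16] [225.2 224.4] [360.6  21.4  32. ]
 clip ((501.419921875, -299.0540771484375), (31.850177764892578, 86.98316192626953), 71.75170135498047)
```

View pics/jar_top.png

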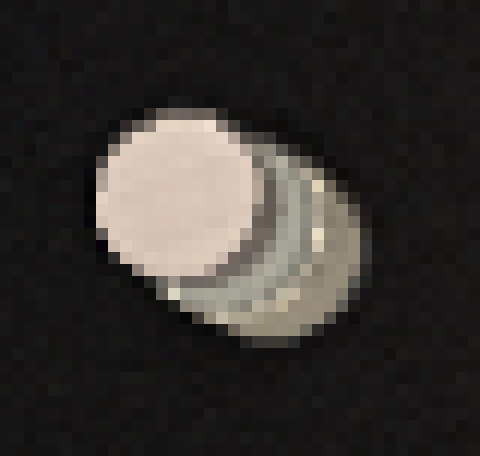

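View pics/jar_side.png

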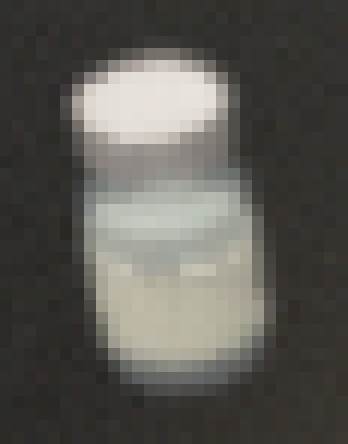

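```bash
python3 - <<'E'
from h import *
np.set_printoptions(precision=1,suppress=True)
T=lambda x,y:(x/2.9+110-.33,y/2.9+130-.33)
S=lambda x,y:(x/3.4+180-.35,y/3.4+130-.35)
A=[("cup",T(417,88.5),S(410.5,158),68),("post",T(544,181),S(423,254),107),("hub",T(446,180),S(355,246),44),("tray",T(386,243.2),S(246,231),58),("jar",(134.5,207.6),(194.8,142.7),85),("shaker",T(638,366),S(323,470),72)]
W={}
for n,t,s,z in A:
    a=pz("top",*t,z);b=pz("side",*s,z);W[n]=(a+b)/2;print(n,a,b)
for n in("cup","post","tray"):
    d=(W[n]-W["hub"])[:2];print(n,np.hypot(*d),np.degrees(np.arctan2(d[1],d[0])))
# jar bottom check
print("jarbase",proj("side",[*W["jar"][:2],0]),proj("top",[*W["jar"][:2],0]))
p=cv2.imread("pics/top0.png");s=cv2.imread("pics/side0.png")
a=cv2.resize(p[232:262,235:265],None,fx=13,fy=13,interpolation=0);b=cv2.resize(s[212:242,215:245],None,fx=13,fy=13,interpolation=0)
cv2.imwrite("pics/tab.png",np.hstack([a,b]))
E
```

```text
cup [637.7  22.3  68. ] [640.4  24.6  68. ]
post [ 531.  -112.3  107. ] [ 526.4 -115.1  107. ]
hub [544.9 -10.2  44. ] [540.7 -17.2  44. ]
tray [472.7  49.2  58. ] [470.   43.4  58. ]
jar [478.2 369.2  85. ] [474.4 367.8  85. ]
shaker [ 350.6 -210.8   72. ] [ 346.6 -213.7   72. ]
cup 103.22105117577003 21.122071913459127
post 100.98141096005382 -98.03058933936947
tray 93.30914520938836 139.9581049857371
jarbase [198.4 163.7] [143.7 213.5]
```

View pics/tab.png

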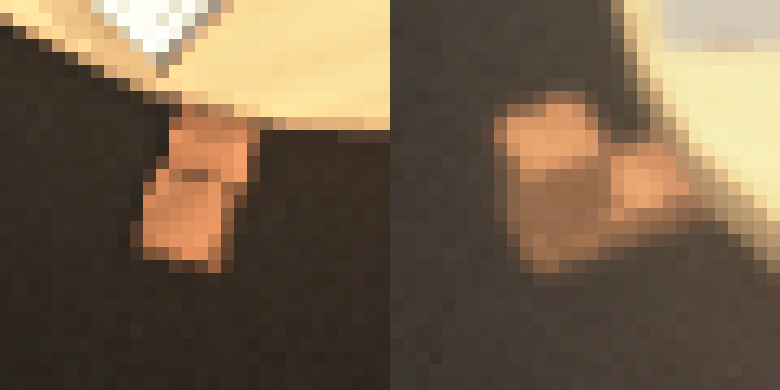

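```bash
python3 - <<'E'
from h import *
from scipy.optimize import least_squares
np.set_printoptions(precision=2,suppress=True)
obs=dict(cup=(639,23.5),post=(528.7,-113.7),tray=(471.3,47.))
hub=(543,-13)
r=dict(cup=98,tray=95,post=105);o=dict(cup=0,tray=120,post=-120)
def f(q):
    e=[]
    for k in obs:
        a=q[2]+np.radians(o[k]);e+=list(q[:2]+r[k]*np.array([np.cos(a),np.sin(a)])-obs[k])
    return e+list(.5*(q[:2]-hub))
q=least_squares(f,[543,-12,.35]).x;print(q,np.degrees(q[2]),np.array(f(q)))
for u,v,z in[(248.4,251.7,32),(248.6,251.2,16),(249.4,245.5,32)]:
    w=pz("top",u,v,z);d=w[:2]-q[:2];print(w,np.hypot(*d),np.degrees(np.arctan2(d[1],d[0])))
# side: block top corners
c=np.array([(495,100),(580,92),(600,165),(510,170)])
P=np.array([pz("side",(x-390)/13+215-.5,y/13+212-.5,32) for x,y in c]);print(P)
w=P.mean(0);d=w[:2]-q[:2];print(w,np.hypot(*d),np.degrees(np.arctan2(d[1],d[0])))
E
```

```text
[545.7  -11.58   0.37] 20.94259829939799 [-1.77 -0.06  0.47 -1.57  0.63  1.28  1.35  0.71]
[360.75  29.99  32.  ] 189.56558917314555 167.3313823949652
[363.84  30.79  16.  ] 186.7352811203539 166.88413143678952
[379.59  27.69  32.  ] 170.69182738929015 166.69768310327942
[[366.54  43.92  32.  ]
 [382.28  34.58  32.  ]
 [372.62  12.62  32.  ]
 [356.83  23.31  32.  ]]
[369.57  28.61  32.  ] 180.6589803195556 167.1459761038795
```

```bash
cat >> h.py <<'E'
def go(x,y,z,yaw):
    s=state();p=np.array(s["eef_pos"]);w=s["tcp_rot"]
    from scipy.spatial.transform import Rotation as Ro
    R=Ro.from_euler('xyz',w).as_matrix()
    d=R.T@(np.array([x,y,z])-p)/10; sp=-((yaw-np.degrees(w[2])+180)%360-180)
    print("delta cm",np.round(d,2),"spin",round(sp,2),"t",s["t"],"J6",np.round(np.degrees(s["joints"][5])))
E
python3 - <<'E'
from h import *
C=cloud("top",np.load("pics/top0.npy"))
for u,v in[(20,185),(10,236),(22,293),(40,150),(25,335),(15,325)]: print(u,v,C[v,u].round())
go(300,450,400,130)
go(476.3,368.5,330,100)
E
```

```text
20 185 [529. 695. 128.]
10 236 [376. 685. 156.]
22 293 [220. 712.  16.]
40 150 [672. 713.  23.]
25 335 [106. 643.  90.]
15 325 [152. 528. 335.]
delta cm [-17.38 -11.28   0.43] spin 35.06 t 0.1 J6 -6.0
delta cm [-36.52 -14.6    7.44] spin 65.06 t 0.1 J6 -6.0
```

Obstacles (rack, y≈700) are clear of the path.

>>> {"method": "step_arm", "body": {"rows": [{"delta_pos": [-3, -2, 0], "spin": 5}, {"delta_pos": [-7.5, -5, 0], "spin": 13}, {"delta_pos": [-12, -8, 0.2], "spin": 21}, {"delta_pos": [-16, -10, 0.4], "spin": 29}, {"delta_pos": [-20, -11.5, 0.5], "spin": 35}], "jaw": 1}}

```text
t: 0.6
eef_pos: [325.6, 439.3, 399.2]
tcp_rot: [-3.14, 0.001, 2.265]
ft_force: [0.1, 1.1, -0.4]
opening: 0.998
```

```bash
python3 -c "
from h import *
go(476.3,368.5,320,100)"
```

```text
delta cm [-15.08   7.07   7.92] spin 29.75 t 0.6 J6 7.0
```

>>> {"method": "step_arm", "body": {"rows": [{"delta_pos": [-4, 2, 1], "spin": 8}, {"delta_pos": [-8, 4, 3], "spin": 16}, {"delta_pos": [-12, 5.8, 5.5], "spin": 24}, {"delta_pos": [-15.1, 7.1, 7.9], "spin": 29.8}, {"delta_pos": [-15.1, 7.1, 7.9], "spin": 29.8}]}}

```text
t: 1.1
eef_pos: [479.4, 366.2, 316.6]
tcp_rot: [-3.137, 0.003, 1.737]
ft_force: [0.3, -0.6, 0.6]
opening: 1.0
```

```bash
python3 -c "
from h import *
go(476.3,368.5,226,100)
p,d=read_camera('side');cv2.imwrite('pics/s1.png',p);q,d=read_camera('top');cv2.imwrite('pics/t1.png',q)
cv2.imwrite('pics/v1.png',np.hstack([cv2.resize(p[70:190,120:270],(400,320)),cv2.resize(q[140:260,60:210],(400,320))]))"
```

```text
delta cm [ 0.31 -0.23  9.06] spin -0.45 t 1.1 J6 22.0
```

View pics/v1.png

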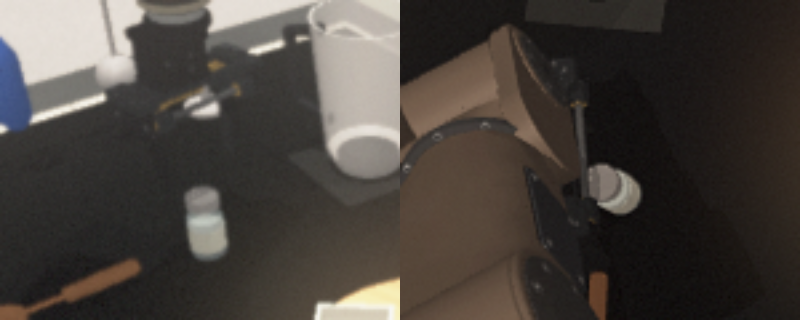

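The side view shows the fingers (mid ≈ (195,107)) straddling the line up from the jar (197,153). The top view is mostly hidden by the arm. Descending.

>>> {"method": "step_arm", "body": {"rows": [{"delta_pos": [0.3, -0.2, 2.5], "spin": 0}, {"delta_pos": [0.3, -0.2, 5], "spin": 0}, {"delta_pos": [0.3, -0.2, 7.5], "spin": 0}, {"delta_pos": [0.3, -0.2, 9], "spin": 0}, {"delta_pos": [0.3, -0.2, 9], "spin": 0}]}}

```text
t: 1.7
eef_pos: [473.5, 371.0, 228.4]
tcp_rot: [-3.137, 0.003, 1.746]
ft_force: [0.1, 0.6, 0.0]
opening: 1.0
```

```bash
python3 -c "
from h import *
go(476.3,368.5,226,100)
p,d=read_camera('side');cv2.imwrite('pics/s2.png',cv2.resize(p[100:190,140:260],(800,600),interpolation=2))"
```

```text
delta cm [-0.29  0.23  0.24] spin 0.02 t 1.7 J6 22.0
```

View pics/s2.png

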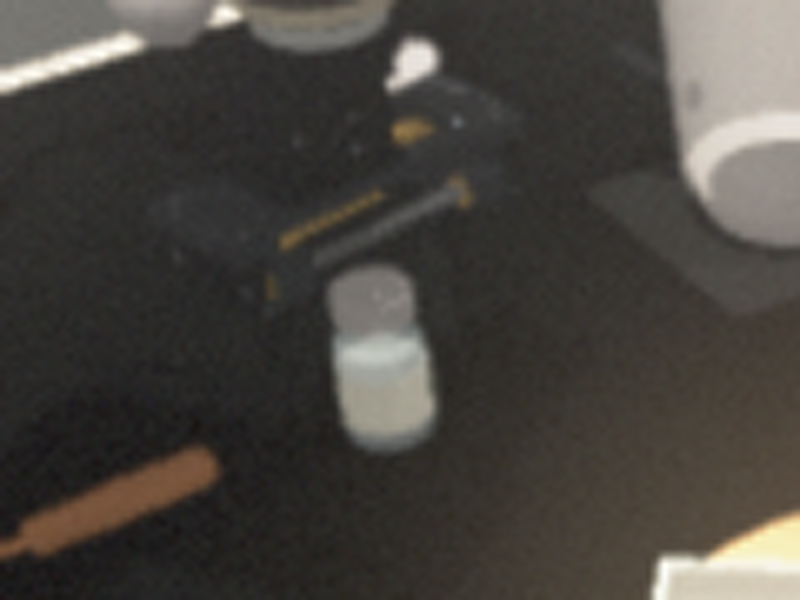

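>>> {"method": "step_arm", "body": {"rows": [{"delta_pos": [-0.3, 0.2, 0.2]}, {"delta_pos": [-0.3, 0.2, 0.2]}]}}

```text
invalid input at $.rows[0]: expected keys delta_pos, spin
```

>>> {"method": "step_arm", "body": {"rows": [{"delta_pos": [0, 0, 0]}, {"delta_pos": [0, 0, 0]}, {"delta_pos": [0, 0, 0]}, {"delta_pos": [0, 0, 0]}, {"delta_pos": [0, 0, 0]}], "jaw": 0.1}}

```text
invalid input at $.rows[0]: expected keys delta_pos, spin
```

>>> {"method": "step_arm", "body": {"rows": [{"delta_pos": [0, 0, 0]}, {"delta_pos": [0, 0, 0]}, {"delta_pos": [0, 0, 0]}, {"delta_pos": [0, 0, 0]}]}}

```text
invalid input at $.rows[0]: expected keys delta_pos, spin
```

>>> {"method": "step_arm", "body": {"rows": [{"delta_pos": [-0.3, 0.2, 0.2], "spin": 0}, {"delta_pos": [-0.3, 0.2, 0.2], "spin": 0}]}}

```text
t: 1.95
eef_pos: [476.7, 368.4, 228.6]
tcp_rot: [-3.14, 0.001, 1.745]
ft_force: [0.1, 0.0, 0.8]
opening: 1.002
```

>>> {"method": "step_arm", "body": {"rows": [{"delta_pos": [0, 0, 0], "spin": 0}, {"delta_pos": [0, 0, 0], "spin": 0}, {"delta_pos": [0, 0, 0], "spin": 0}, {"delta_pos": [0, 0, 0], "spin": 0}, {"delta_pos": [0, 0, 0], "spin": 0}], "jaw": 0.1}}

```text
t: 2.45
eef_pos: [476.7, 368.4, 228.7]
tcp_rot: [-3.14, 0.001, 1.745]
ft_force: [0.1, 0.1, -0.8]
opening: 0.633
```

>>> {"method": "step_arm", "body": {"rows": [{"delta_pos": [0, 0, 0], "spin": 0}, {"delta_pos": [0, 0, 0], "spin": 0}, {"delta_pos": [0, 0, 0], "spin": 0}]}}

```text
t: 2.75
eef_pos: [476.8, 368.4, 228.7]
tcp_rot: [-3.14, 0.001, 1.745]
ft_force: [0.9, -0.3, -0.7]
opening: 0.475
```

>>> {"method": "step_arm", "body": {"rows": [{"delta_pos": [0, 0, 0], "spin": 0}, {"delta_pos": [0, 0, 0], "spin": 0}]}}

```text
t: 2.95
eef_pos: [476.8, 368.4, 228.7]
tcp_rot: [-3.14, 0.001, 1.745]
ft_force: [0.7, 0.5, -0.4]
opening: 0.472
```

>>> {"method": "step_arm", "body": {"rows": [{"delta_pos": [0, 0, -1], "spin": 0}, {"delta_pos": [0, 0, -3], "spin": 0}, {"delta_pos": [0, 0, -6], "spin": 0}, {"delta_pos": [0, 0, -9], "spin": 0}, {"delta_pos": [0, 0, -10], "spin": 0}]}}

```text
t: 3.45
eef_pos: [477.0, 368.7, 331.9]
tcp_rot: [3.139, -0.0, 1.746]
ft_force: [-0.5, 0.7, -2.7]
opening: 0.473
```

```bash
python3 -c "
from h import *
go(638,23.5,340,60)
p,d=read_camera('side');cv2.imwrite('pics/s3.png',cv2.resize(p[80:190,120:270],(600,440),interpolation=2))"
```

```text
delta cm [-36.79   9.86  -0.79] spin 40.01 t 3.45 J6 21.0
```

View pics/s3.png

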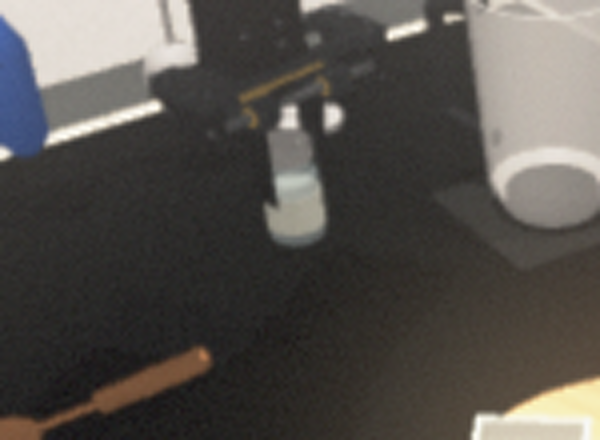

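Jar is held upright and clear of the counter at about (193,132). Carrying it to the cup.

>>> {"method": "step_arm", "body": {"rows": [{"delta_pos": [-2, 0.5, -0.2], "spin": 2}, {"delta_pos": [-5, 1.3, -0.5], "spin": 6}, {"delta_pos": [-9, 2.4, -0.8], "spin": 10}, {"delta_pos": [-13, 3.5, -0.8], "spin": 14}, {"delta_pos": [-17, 4.6, -0.8], "spin": 18}]}}

```text
t: 4.0
eef_pos: [552.0, 207.8, 338.8]
tcp_rot: [3.141, -0.0, 1.429]
ft_force: [-0.1, -0.0, -1.5]
opening: 0.471
```

```bash
python3 -c "
from h import *
go(638,23.5,330,60)"
```

```text
delta cm [-17.03  11.12   0.88] spin 21.87 t 4.0 J6 22.0
```

>>> {"method": "step_arm", "body": {"rows": [{"delta_pos": [-4, 2.6, 0], "spin": 4}, {"delta_pos": [-8, 5.2, 0], "spin": 9}, {"delta_pos": [-12, 7.8, 0], "spin": 14}, {"delta_pos": [-15, 9.8, 0], "spin": 18}, {"delta_pos": [-17, 11.1, 0], "spin": 21.9}]}}

```text
t: 4.5
eef_pos: [638.5, 21.2, 337.2]
tcp_rot: [-3.141, 0.0, 1.042]
ft_force: [-0.2, -0.4, -2.0]
opening: 0.472
```

>>> {"method": "step_arm", "body": {"rows": [{"delta_pos": [0, 0, 0], "spin": 0}, {"delta_pos": [0, 0, 0], "spin": 0}]}}

```text
t: 4.7
eef_pos: [638.3, 20.8, 335.7]
tcp_rot: [-3.138, 0.001, 1.042]
ft_force: [0.4, 0.1, -1.9]
opening: 0.474
```

```bash
python3 -c "
from h import *
go(638,23.5,300,60)
p,d=read_camera('side');cv2.imwrite('pics/s4.png',cv2.resize(p[60:250,190:370],(750,792)[::1],interpolation=2)[:600] if 0 else cv2.resize(p[90:240,220:370],(600,600),interpolation=2))"
```

```text
delta cm [ 0.23 -0.15  3.57] spin -0.32 t 4.7 J6 26.0
```

View pics/s4.png

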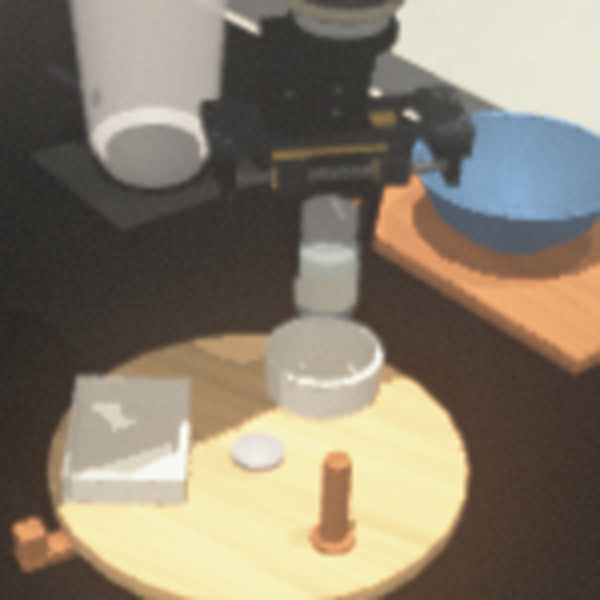

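Jar base (302,168) is above the cup centre (301,182). Lowering it.

>>> {"method": "step_arm", "body": {"rows": [{"delta_pos": [0.2, -0.15, 1.5], "spin": 0}, {"delta_pos": [0.2, -0.15, 3.5], "spin": 0}, {"delta_pos": [0.2, -0.15, 5], "spin": 0}, {"delta_pos": [0.2, -0.15, 6.2], "spin": 0}, {"delta_pos": [0.2, -0.15, 6.3], "spin": 0}]}}

```text
t: 5.25
eef_pos: [637.3, 24.6, 271.5]
tcp_rot: [-3.136, 0.002, 1.044]
ft_force: [-0.6, 1.3, -1.1]
opening: 0.475
```

```bash
python3 -c "
from h import *
go(638,23.5,265,60)
p,d=read_camera('side');cv2.imwrite('pics/s5.png',cv2.resize(p[90:240,220:370],(600,600),interpolation=2))"
```

```text
delta cm [-0.06  0.12  0.65] spin -0.19 t 5.25 J6 26.0
```

View pics/s5.png

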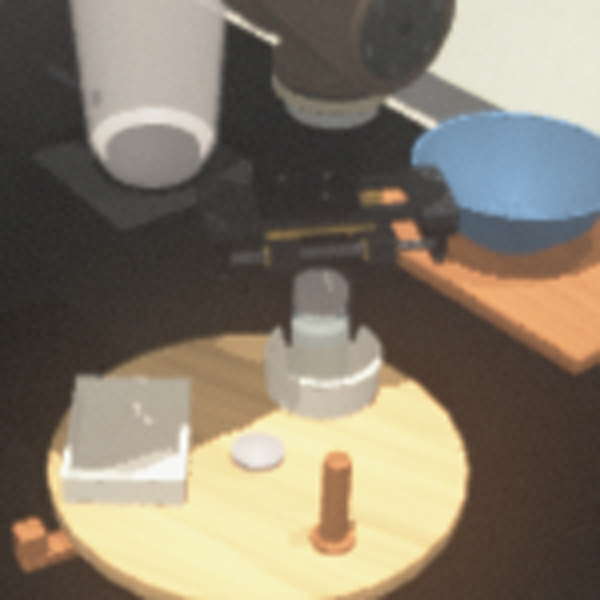

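Jar is inside the cup, slightly above the floor. Easing down in small steps.

>>> {"method": "step_arm", "body": {"rows": [{"delta_pos": [0, 0, 0.2], "spin": 0}, {"delta_pos": [0, 0, 0.4], "spin": 0}, {"delta_pos": [0, 0, 0.5], "spin": 0}, {"delta_pos": [0, 0, 0.5], "spin": 0}]}}

```text
t: 5.7
eef_pos: [637.5, 24.4, 267.5]
tcp_rot: [-3.138, 0.001, 1.043]
ft_force: [-0.1, 0.2, -1.7]
opening: 0.477
```

>>> {"method": "step_arm", "body": {"rows": [{"delta_pos": [0, 0, 0.1], "spin": 0}, {"delta_pos": [0, 0, 0.2], "spin": 0}, {"delta_pos": [0, 0, 0.2], "spin": 0}]}}

```text
t: 6.0
eef_pos: [637.5, 24.4, 265.5]
tcp_rot: [-3.138, 0.001, 1.043]
ft_force: [-0.8, -1.3, -1.8]
opening: 0.474
```

>>> {"method": "step_arm", "body": {"rows": [{"delta_pos": [0, 0, 0.1], "spin": 0}, {"delta_pos": [0, 0, 0.1], "spin": 0}]}}

```text
t: 6.2
eef_pos: [637.6, 24.4, 264.6]
tcp_rot: [-3.138, 0.001, 1.043]
ft_force: [-0.5, -0.0, 0.3]
opening: 0.473
```

>>> {"method": "step_arm", "body": {"rows": [{"delta_pos": [0, 0, 0.1], "spin": 0}, {"delta_pos": [0, 0, 0.1], "spin": 0}]}}

```text
t: 6.4
eef_pos: [637.6, 24.3, 264.6]
tcp_rot: [-3.139, 0.001, 1.043]
ft_force: [-3.0, -0.4, 7.7]
opening: 0.477
```

Contact with the floor (z matches 264.7, +7.7 N). Releasing partially.

>>> {"method": "step_arm", "body": {"rows": [{"delta_pos": [0, 0, 0], "spin": 0}, {"delta_pos": [0, 0, 0], "spin": 0}, {"delta_pos": [0, 0, 0], "spin": 0}], "jaw": 0.66}}

```text
t: 6.7
eef_pos: [637.6, 24.3, 264.5]
tcp_rot: [-3.139, 0.001, 1.043]
ft_force: [0.2, -0.8, -0.4]
opening: 0.64
```

>>> {"method": "step_arm", "body": {"rows": [{"delta_pos": [0, 0, -1], "spin": 0}, {"delta_pos": [0, 0, -3], "spin": 0}, {"delta_pos": [0, 0, -6], "spin": 0}, {"delta_pos": [0, 0, -9], "spin": 0}, {"delta_pos": [0, 0, -11], "spin": 0}]}}

```text
t: 7.2
eef_pos: [637.9, 24.3, 377.3]
tcp_rot: [-3.141, -0.0, 1.043]
ft_force: [0.5, -0.3, -0.4]
opening: 0.66
```

```bash
python3 -c "
from h import *
go(500.5,-299,340,-18.3)
p,d=read_camera('side');cv2.imwrite('pics/s6.png',cv2.resize(p[90:240,220:370],(600,600),interpolation=2))"
```

```text
delta cm [-34.85   4.4    3.73] spin 78.08 t 7.2 J6 26.0
```

View pics/s6.png

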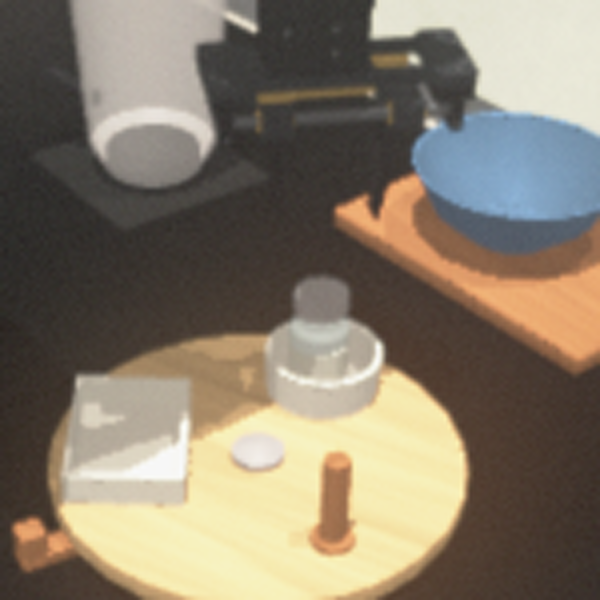

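Jar stands upright in the cup (crop (321,320)). Going to the clip.

>>> {"method": "step_arm", "body": {"rows": [{"delta_pos": [-3, 0.4, 0], "spin": 8}, {"delta_pos": [-7, 0.9, 0], "spin": 16}, {"delta_pos": [-11, 1.4, 0], "spin": 24}, {"delta_pos": [-15, 1.9, 0], "spin": 32}, {"delta_pos": [-19, 2.4, 0], "spin": 40}], "jaw": 0.5}}

```text
t: 7.75
eef_pos: [562.5, -153.2, 380.0]
tcp_rot: [3.141, -0.003, 0.34]
ft_force: [0.9, 0.6, -0.4]
opening: 0.501
```

```bash
python3 -c "
from h import *
go(500.5,-299,300,-18.3)"
```

```text
delta cm [-10.73  11.67   7.98] spin 37.77 t 7.75 J6 49.0
```

>>> {"method": "step_arm", "body": {"rows": [{"delta_pos": [-3, 3.2, 1], "spin": 8}, {"delta_pos": [-6, 6.5, 2.5], "spin": 16}, {"delta_pos": [-8.8, 9.6, 4.5], "spin": 24}, {"delta_pos": [-10.7, 11.7, 6.5], "spin": 31}, {"delta_pos": [-10.7, 11.7, 8], "spin": 37.8}]}}

```text
t: 8.25
eef_pos: [499.4, -302.1, 298.8]
tcp_rot: [-3.141, -0.003, -0.328]
ft_force: [0.6, 1.1, -1.1]
opening: 0.502
```

>>> {"method": "step_arm", "body": {"rows": [{"delta_pos": [0, 0, 0], "spin": 0}, {"delta_pos": [0, 0, 0], "spin": 0}]}}

```text
t: 8.45
eef_pos: [499.4, -302.2, 299.0]
tcp_rot: [-3.141, -0.002, -0.325]
ft_force: [-0.2, 0.1, 0.7]
opening: 0.495
```

```bash
python3 -c "
from h import *
go(500.5,-299,215,-18.3)
p,d=read_camera('side');q,d=read_camera('top');cv2.imwrite('pics/v7.png',np.hstack([cv2.resize(p[180:300,290:410],(400,400),interpolation=2),cv2.resize(q[150:270,300:420],(400,400),interpolation=2)]))"
```

```text
delta cm [-0.02 -0.33  8.4 ] spin -0.35 t 8.45 J6 71.0
```

View pics/v7.png

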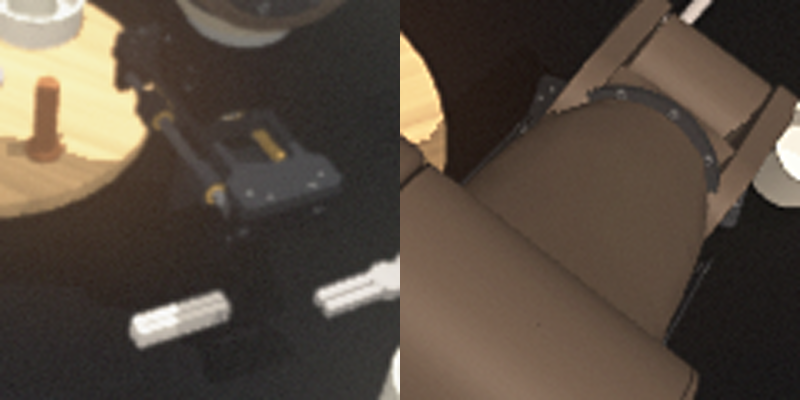

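```bash
python3 -c "
from h import *
C=cloud('top',np.load('pics/top0.npy'))
m=(C[...,2]>50);m[:,:400]=0;m[:,445:]=0;m[:165]=0;m[215:]=0
Q=C[m];print(Q.min(0).round(),Q.max(0).round(),Q.mean(0).round())
d=Q[:,:2]-[500.5,-299];a=np.radians(-18.3);jx=d@[np.cos(a),np.sin(a)];jy=d@[np.sin(a),-np.cos(a)]
k=(abs(jx)<50);print('jaw-axis extents of mug within body width',jy[k].min() if k.any() else None, jx.min(),jx.max(),jy.min(),jy.max())
"
```

```text
[ 234. -531.   50.] [ 602.  -81. 1341.] [ 541. -481.   98.]
jaw-axis extents of mug within body width None -321.1672327739613 142.56119326807797 -123.7031384663164 208.57518380271486
```

No mug points fall within the body's width, so it is clear to descend.

>>> {"method": "step_arm", "body": {"rows": [{"delta_pos": [0, -0.3, 2], "spin": 0}, {"delta_pos": [0, -0.3, 4.5], "spin": 0}, {"delta_pos": [0, -0.3, 7], "spin": 0}, {"delta_pos": [0, -0.3, 8], "spin": 0}, {"delta_pos": [0, -0.3, 8], "spin": 0}]}}

```text
t: 9.05
eef_pos: [501.2, -298.5, 219.3]
tcp_rot: [-3.141, -0.003, -0.323]
ft_force: [0.0, -0.5, -0.2]
opening: 0.502
```

```bash
python3 -c "
from h import *
go(500.5,-299,193,-18.3)
p,d=read_camera('side');cv2.imwrite('pics/v8.png',cv2.resize(p[220:310,300:390],(600,600),interpolation=2))"
```

```text
delta cm [-0.06  0.07  2.63] spin -0.23 t 9.05 J6 71.0
```

View pics/v8.png

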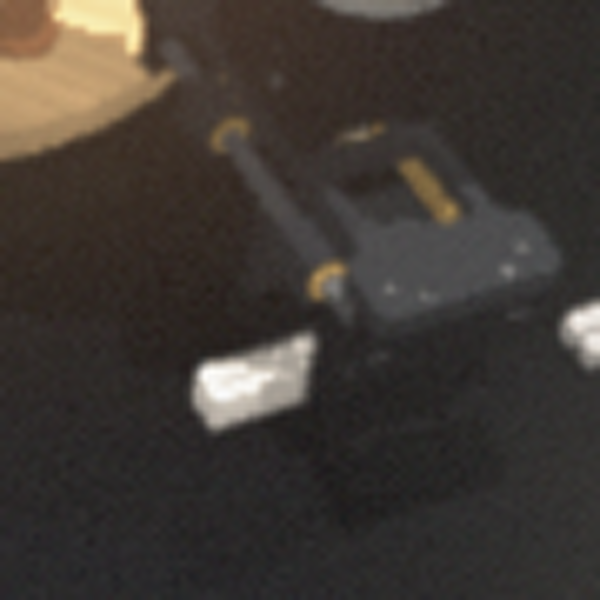

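```bash
python3 -c "
from h import *
for s in(1,-1):
  for o in(24,36):
    for w in (-10,10):
      a=np.radians(-18.3);p=np.array([501,-298.5])+s*o*np.array([np.sin(a),-np.cos(a)])+w*np.array([np.cos(a),np.sin(a)])
      print(s,o,w,[((proj('side',[*p,z])-[300,220])*6.67).round() for z in(29,80)])
a=np.radians(-18.3)
for w in(-38,38): print(((proj('side',[500.5+w*np.cos(a),-299+w*np.sin(a),9])-[300,220])*6.67).round())
"
```

```text
1 24 -10 [array([303., 386.]), array([321., 293.])]
1 24 10 [array([351., 371.]), array([371., 278.])]
1 36 -10 [array([319., 410.]), array([338., 318.])]
1 36 10 [array([368., 395.]), array([388., 302.])]
-1 24 -10 [array([242., 292.]), array([257., 200.])]
-1 24 10 [array([289., 278.]), array([306., 186.])]
-1 36 -10 [array([228., 270.]), array([242., 177.])]
-1 36 10 [array([274., 256.]), array([290., 164.])]
[200. 395.]
[378. 340.]
```

Consistent: near finger projects to x≈303–368, clip ends to (200,395)/(378,340). Go down and close.

>>> {"method": "step_arm", "body": {"rows": [{"delta_pos": [0, 0, 1], "spin": 0}, {"delta_pos": [0, 0, 2], "spin": 0}, {"delta_pos": [0, 0, 2.4], "spin": 0}, {"delta_pos": [0, 0, 2.4], "spin": 0}]}}

```text
t: 9.5
eef_pos: [501.4, -298.7, 195.6]
tcp_rot: [-3.141, -0.003, -0.324]
ft_force: [0.8, -1.0, 0.2]
opening: 0.498
```

>>> {"method": "step_arm", "body": {"rows": [{"delta_pos": [0, 0, 0.2], "spin": 0}, {"delta_pos": [0, 0, 0.2], "spin": 0}]}}

```text
t: 9.7
eef_pos: [501.3, -298.8, 193.5]
tcp_rot: [-3.141, -0.003, -0.324]
ft_force: [-0.3, -0.5, 0.1]
opening: 0.499
```

>>> {"method": "step_arm", "body": {"rows": [{"delta_pos": [0, 0, 0], "spin": 0}, {"delta_pos": [0, 0, 0], "spin": 0}, {"delta_pos": [0, 0, 0], "spin": 0}, {"delta_pos": [0, 0, 0], "spin": 0}, {"delta_pos": [0, 0, 0], "spin": 0}], "jaw": 0}}

```text
t: 10.2
eef_pos: [501.4, -298.8, 193.6]
tcp_rot: [-3.141, -0.003, -0.324]
ft_force: [-0.2, -0.2, 0.2]
opening: 0.165
```

>>> {"method": "step_arm", "body": {"rows": [{"delta_pos": [0, 0, 0], "spin": 0}, {"delta_pos": [0, 0, 0], "spin": 0}, {"delta_pos": [0, 0, 0], "spin": 0}]}}

```text
t: 10.5
eef_pos: [501.4, -298.8, 193.6]
tcp_rot: [-3.141, -0.003, -0.324]
ft_force: [0.1, 0.4, 0.6]
opening: 0.163
```

>>> {"method": "step_arm", "body": {"rows": [{"delta_pos": [0, 0, -1], "spin": 0}, {"delta_pos": [0, 0, -4], "spin": 0}, {"delta_pos": [0, 0, -8], "spin": 0}, {"delta_pos": [0, 0, -12], "spin": 0}, {"delta_pos": [0, 0, -15], "spin": 0}]}}

```text
t: 11.0
eef_pos: [500.7, -298.6, 346.8]
tcp_rot: [-3.142, -0.005, -0.324]
ft_force: [0.6, -1.3, 0.4]
opening: 0.166
```

```bash
python3 -c "
from h import *
go(472,47.5,345,50.9)
p,d=read_camera('side');cv2.imwrite('pics/v9.png',cv2.resize(p[180:310,280:410],(600,600),interpolation=2))"
```

```text
delta cm [-13.73 -31.9    0.11] spin -69.45 t 11.0 J6 71.0
```

View pics/v9.png

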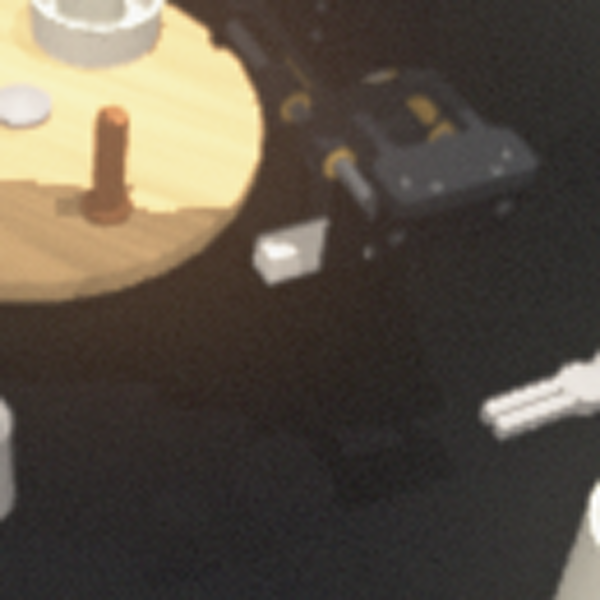

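Clip is held at about (343,234), opening 15.7 mm. Carrying it to the tray.

>>> {"method": "step_arm", "body": {"rows": [{"delta_pos": [-1, -2.5, 0], "spin": -8}, {"delta_pos": [-2.5, -6, 0], "spin": -16}, {"delta_pos": [-4.2, -10, 0], "spin": -24}, {"delta_pos": [-6, -14, 0], "spin": -32}, {"delta_pos": [-7.7, -18, 0], "spin": -40}]}}

```text
t: 11.55
eef_pos: [484.7, -102.1, 350.3]
tcp_rot: [3.133, -0.007, 0.38]
ft_force: [0.9, 0.5, -0.5]
opening: 0.165
```

```bash
python3 -c "
from h import *
go(472,48,330,50.9)"
```

```text
delta cm [  4.37 -14.43   1.94] spin -29.14 t 11.55 J6 49.0
```

>>> {"method": "step_arm", "body": {"rows": [{"delta_pos": [1.2, -4, 0], "spin": -8}, {"delta_pos": [2.4, -8, 0.3], "spin": -16}, {"delta_pos": [3.6, -12, 0.8], "spin": -24}, {"delta_pos": [4.4, -14.4, 1.5], "spin": -29}, {"delta_pos": [4.4, -14.4, 1.9], "spin": -29}]}}

```text
t: 12.05
eef_pos: [471.8, 50.2, 330.6]
tcp_rot: [3.13, -0.003, 0.892]
ft_force: [0.1, 0.0, 0.3]
opening: 0.168
```

>>> {"method": "step_arm", "body": {"rows": [{"delta_pos": [0, 0, 1], "spin": 0}, {"delta_pos": [0, 0, 3], "spin": 0}, {"delta_pos": [0, 0, 4], "spin": 0}, {"delta_pos": [0, 0, 4], "spin": 0}]}}

```text
t: 12.45
eef_pos: [472.1, 49.3, 289.4]
tcp_rot: [3.132, -0.001, 0.89]
ft_force: [-0.8, 0.5, 0.5]
opening: 0.166
```

```bash
python3 -c "
from h import *
go(472,48,260,50.9)
p,d=read_camera('side');q,d=read_camera('top');cv2.imwrite('pics/v10.png',np.hstack([cv2.resize(p[140:260,200:320],(400,400),interpolation=2),cv2.resize(q[130:250,200:320],(400,400),interpolation=2)]))"
```

```text
delta cm [-0.11  0.04  2.94] spin 0.1 t 12.45 J6 37.0
```

View pics/v10.png

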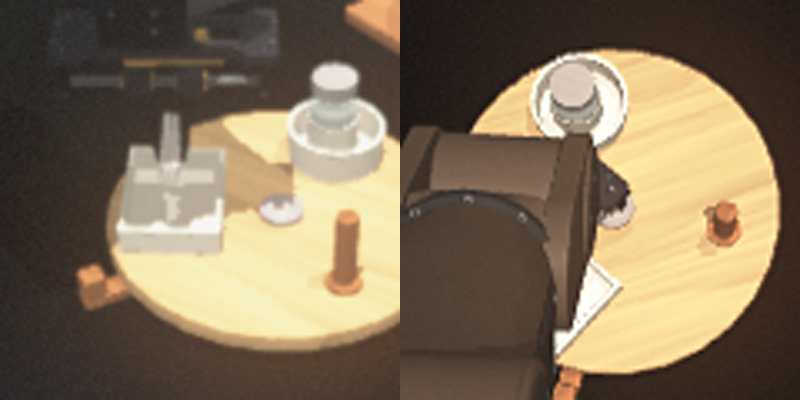

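Clip (crop (172,148)) lines up along the tray's long side above its centre. Lowering.

>>> {"method": "step_arm", "body": {"rows": [{"delta_pos": [-0.1, 0, 1.5], "spin": 0}, {"delta_pos": [-0.1, 0, 3], "spin": 0}, {"delta_pos": [-0.1, 0, 4.5], "spin": 0}, {"delta_pos": [-0.1, 0, 5.4], "spin": 0}, {"delta_pos": [-0.1, 0, 5.4], "spin": 0}]}}

```text
t: 13.05
eef_pos: [472.4, 48.3, 236.3]
tcp_rot: [3.131, -0.002, 0.89]
ft_force: [0.7, 0.2, 0.4]
opening: 0.165
```

>>> {"method": "step_arm", "body": {"rows": [{"delta_pos": [0, 0, 0.2], "spin": 0}, {"delta_pos": [0, 0, 0.2], "spin": 0}]}}

```text
t: 13.25
eef_pos: [472.5, 48.2, 234.7]
tcp_rot: [3.131, -0.002, 0.89]
ft_force: [-0.3, -0.1, 0.6]
opening: 0.165
```

>>> {"method": "step_arm", "body": {"rows": [{"delta_pos": [0, 0, 0.1], "spin": 0}, {"delta_pos": [0, 0, 0.2], "spin": 0}]}}

```text
t: 13.45
eef_pos: [472.6, 48.2, 233.0]
tcp_rot: [3.13, -0.003, 0.89]
ft_force: [0.6, -0.2, -0.2]
opening: 0.169
```

>>> {"method": "step_arm", "body": {"rows": [{"delta_pos": [0, 0, 0.1], "spin": 0}, {"delta_pos": [0, 0, 0.2], "spin": 0}]}}

```text
t: 13.65
eef_pos: [472.6, 48.2, 231.1]
tcp_rot: [3.13, -0.003, 0.89]
ft_force: [0.6, -0.0, -0.9]
opening: 0.165
```

>>> {"method": "step_arm", "body": {"rows": [{"delta_pos": [0, 0, 0.1], "spin": 0}, {"delta_pos": [0, 0, 0.1], "spin": 0}]}}

```text
t: 13.85
eef_pos: [472.6, 48.2, 230.0]
tcp_rot: [3.13, -0.003, 0.89]
ft_force: [-0.2, -0.1, -0.1]
opening: 0.166
```

>>> {"method": "step_arm", "body": {"rows": [{"delta_pos": [0, 0, 0.1], "spin": 0}, {"delta_pos": [0, 0, 0.1], "spin": 0}]}}

```text
t: 14.05
eef_pos: [472.7, 48.3, 229.5]
tcp_rot: [3.13, -0.003, 0.89]
ft_force: [-2.1, 2.1, 11.4]
opening: 0.164
```

Contact. Release to a moderate opening (inside the tray width) and lift.

>>> {"method": "step_arm", "body": {"rows": [{"delta_pos": [0, 0, 0], "spin": 0}, {"delta_pos": [0, 0, 0], "spin": 0}, {"delta_pos": [0, 0, 0], "spin": 0}], "jaw": 0.32}}

```text
t: 14.35
eef_pos: [472.7, 48.3, 229.5]
tcp_rot: [3.13, -0.003, 0.89]
ft_force: [-0.4, 0.5, -1.2]
opening: 0.309
```

>>> {"method": "step_arm", "body": {"rows": [{"delta_pos": [0, 0, -1], "spin": 0}, {"delta_pos": [0, 0, -3], "spin": 0}, {"delta_pos": [0, 0, -6], "spin": 0}, {"delta_pos": [0, 0, -9], "spin": 0}, {"delta_pos": [0, 0, -12], "spin": 0}]}}

```text
t: 14.85
eef_pos: [471.0, 48.9, 351.3]
tcp_rot: [3.13, -0.003, 0.89]
ft_force: [1.0, 0.0, 0.5]
opening: 0.318
```

```bash
python3 -c "
from h import *
go(529.2,-115,345,81)
p,d=read_camera('side');q,d=read_camera('top');cv2.imwrite('pics/s11.png',p);cv2.imwrite('pics/v11.png',np.hstack([cv2.resize(p[140:260,200:320],(400,400),interpolation=2),cv2.resize(q[130:250,200:320],(400,400),interpolation=2)]))"
```

```text
delta cm [-9.07 14.83  0.78] spin -30.01 t 14.85 J6 37.0
```

View pics/v11.png

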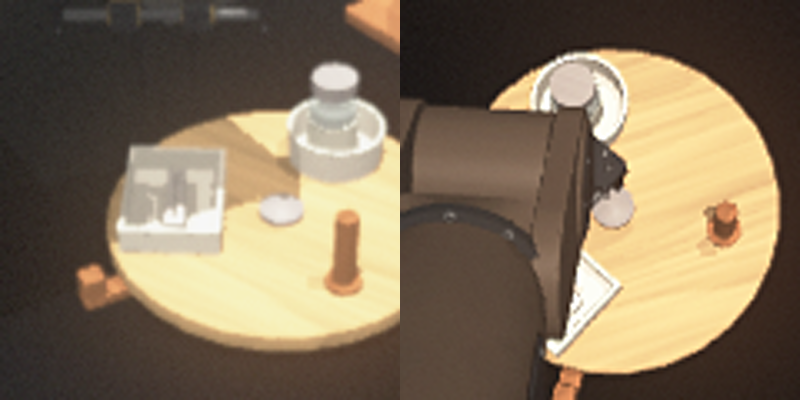

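Clip lies flat in the tray (crop (178,195)) and the jar still stands. Now to the post.

>>> {"method": "step_arm", "body": {"rows": [{"delta_pos": [-2, 3.3, 0], "spin": -7}, {"delta_pos": [-4.5, 7.3, 0], "spin": -14}, {"delta_pos": [-7, 11.3, 0], "spin": -22}, {"delta_pos": [-9, 14.5, 0.3], "spin": -30}, {"delta_pos": [-9.1, 14.8, 0.5], "spin": -30}], "jaw": 0.6}}

```text
t: 15.45
eef_pos: [530.0, -118.4, 349.4]
tcp_rot: [3.123, 0.003, 1.416]
ft_force: [0.4, 1.0, -0.3]
opening: 0.595
```

>>> {"method": "step_arm", "body": {"rows": [{"delta_pos": [0, 0, 0], "spin": 0}, {"delta_pos": [0, 0, 0], "spin": 0}]}}

```text
t: 15.65
eef_pos: [529.7, -118.0, 349.0]
tcp_rot: [3.125, 0.003, 1.415]
ft_force: [-0.1, -1.7, -0.7]
opening: 0.601
```

```bash
python3 -c "
from h import *
go(529.2,-115,258,81)
p,d=read_camera('side');q,d=read_camera('top');cv2.imwrite('pics/s12.png',p);cv2.imwrite('pics/t12.png',q);cv2.imwrite('pics/v12.png',np.hstack([cv2.resize(p[140:260,220:340],(400,400),interpolation=2),cv2.resize(q[130:250,200:320],(400,400),interpolation=2)]))"
```

```text
delta cm [ 0.31 -0.25  9.09] spin 0.06 t 15.65 J6 -11.0
```

View pics/v12.png

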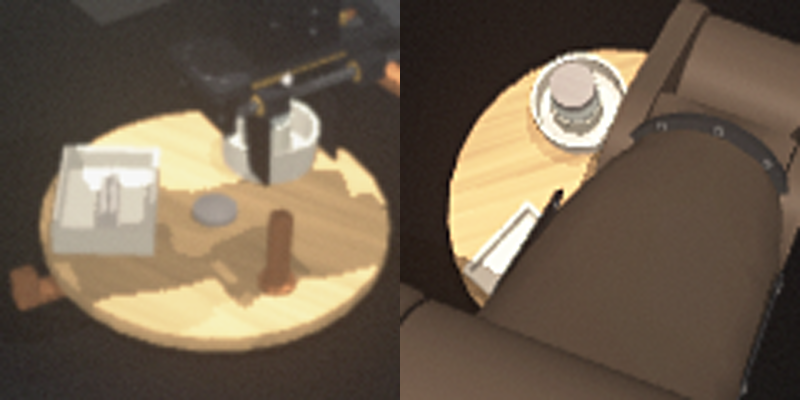

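>>> {"method": "step_arm", "body": {"rows": [{"delta_pos": [0.3, -0.4, 2], "spin": 0}, {"delta_pos": [0.3, -0.4, 4], "spin": 0}, {"delta_pos": [0.3, -0.4, 6], "spin": 0}, {"delta_pos": [0.3, -0.4, 8], "spin": 0}, {"delta_pos": [0.3, -0.4, 9], "spin": 0}]}}

```text
t: 16.25
eef_pos: [527.5, -113.3, 258.2]
tcp_rot: [3.125, 0.002, 1.417]
ft_force: [-0.7, -0.2, 0.3]
opening: 0.6
```

```bash
python3 -c "
from h import *
go(529.2,-115,258,81);print(state()['eef_pos'],state()['tcp_rot'],state()['ft_force'])
p,d=read_camera('side');cv2.imwrite('pics/v13.png',cv2.resize(p[140:260,240:360],(600,600),interpolation=2))"
```

```text
delta cm [-0.14  0.19  0.03] spin 0.18 t 16.25 J6 -10.0
[ 527.50842945 -113.34949939  258.2428207 ] [3.12535542e+00 2.40700804e-03 1.41677799e+00] [-0.72944649 -0.15366786  0.30041492]
```

View pics/v13.png

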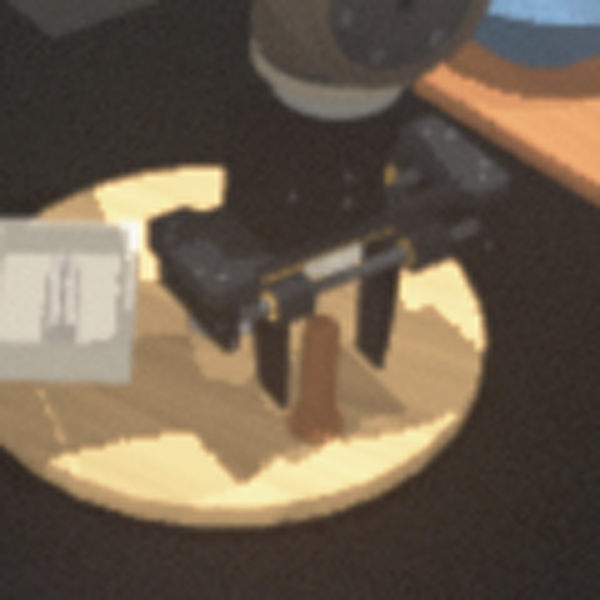

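The post (crop (318,375)) stands between the fingers (tips (280,400) and (375,365)). Closing.

>>> {"method": "step_arm", "body": {"rows": [{"delta_pos": [0, 0, 0], "spin": 0}, {"delta_pos": [0, 0, 0], "spin": 0}, {"delta_pos": [0, 0, 0], "spin": 0}, {"delta_pos": [0, 0, 0], "spin": 0}, {"delta_pos": [0, 0, 0], "spin": 0}], "jaw": 0.05}}

```text
t: 16.8
eef_pos: [527.4, -113.5, 257.9]
tcp_rot: [3.126, 0.002, 1.417]
ft_force: [-6.3, 0.7, 2.5]
opening: 0.233
```

>>> {"method": "step_arm", "body": {"rows": [{"delta_pos": [0, 0, 0], "spin": 0}, {"delta_pos": [0, 0, 0], "spin": 0}, {"delta_pos": [0, 0, 0], "spin": 0}]}}

```text
t: 17.1
eef_pos: [527.3, -113.5, 257.8]
tcp_rot: [3.127, 0.002, 1.417]
ft_force: [-0.5, 0.8, -0.1]
opening: 0.206
```

```bash
cat >> h.py <<'E'
AX=np.array([545.7,-11.6])
def arc(dths,ax=AX,dr=0):
    """rows turning the hand about the axis by dths deg CCW from measured pose; dr mm: extra radial"""
    from scipy.spatial.transform import Rotation as Ro
    s=state();p=np.array(s["eef_pos"]);R=Ro.from_euler('xyz',s["tcp_rot"]).as_matrix()
    g=p+R[:,2]*171; v=p[:2]-ax; gg=g[:2]-ax
    print("grasp",g.round(1),"r",np.hypot(*gg).round(1),"ang",np.degrees(np.arctan2(gg[1],gg[0])).round(1),"yaw",np.degrees(s["tcp_rot"][2]).round(1),"F",s["ft_force"].round(1),"M",s["moment"].round(2),"J6",np.degrees(s["joints"][5]).round(1),"t",s["t"])
    for k in dths:
        a=np.radians(k);M=np.array([[np.cos(a),-np.sin(a)],[np.sin(a),np.cos(a)]])
        n=ax+M@gg*(1+dr/np.hypot(*gg)) - gg - ax
        d=R.T@np.array([*n,0])/10; print(k,d.round(2),"spin",-k)
E
python3 -c "
from h import *
arc([4,8,12,18,24])"
```

```text
grasp [ 529.7 -114.3   86.9] r 103.9 ang -98.8 yaw 81.2 F [-0.5  0.8 -0.1] M [ 0.01  0.89 -0.01] J6 -10.4 t 17.1
4 [0.03 0.72 0.01] spin -4
8 [0.1  1.45 0.02] spin -8
12 [0.23 2.16 0.03] spin -12
18 [0.51 3.21 0.05] spin -18
24 [0.9  4.23 0.06] spin -24
```

>>> {"method": "step_arm", "body": {"rows": [{"delta_pos": [0.01, 0.36, 0], "spin": -2}, {"delta_pos": [0.05, 1.0, 0], "spin": -5.5}, {"delta_pos": [0.15, 1.75, 0], "spin": -9.7}, {"delta_pos": [0.31, 2.5, 0.03], "spin": -14}, {"delta_pos": [0.51, 3.21, 0.05], "spin": -18}]}}

```text
t: 17.6
eef_pos: [560.3, -113.9, 257.8]
tcp_rot: [3.128, 0.008, 1.733]
ft_force: [0.8, -4.4, -0.3]
opening: 0.207
```

```bash
python3 -c "
from h import *
arc([5,10,15,20,25])"
```

```text
grasp [ 562.8 -114.8   86.9] r 104.7 ang -80.6 yaw 99.3 F [ 0.8 -4.4 -0.3] M [-0.7   0.58 -0.09] J6 -27.4 t 17.6
5 [0.04 0.91 0.01] spin -5
10 [0.16 1.82 0.02] spin -10
15 [0.36 2.71 0.03] spin -15
20 [0.64 3.58 0.04] spin -20
25 [0.99 4.42 0.05] spin -25
```

>>> {"method": "step_arm", "body": {"rows": [{"delta_pos": [0.04, 0.91, 0], "spin": -5}, {"delta_pos": [0.16, 1.82, 0.02], "spin": -10}, {"delta_pos": [0.36, 2.71, 0.03], "spin": -15}, {"delta_pos": [0.64, 3.58, 0.04], "spin": -20}, {"delta_pos": [0.99, 4.42, 0.05], "spin": -25}]}}

```text
t: 18.1
eef_pos: [603.1, -97.6, 257.9]
tcp_rot: [3.131, 0.015, 2.173]
ft_force: [3.7, -6.1, -4.8]
opening: 0.203
```

```bash
python3 -c "
from h import *
arc([5,10,15,20,25])
p,d=read_camera('side');cv2.imwrite('pics/v14.png',cv2.resize(p[120:260,220:360],(600,600),interpolation=2))"
```

```text
grasp [606.  -98.7  86.9] r 105.9 ang -55.3 yaw 124.5 F [ 3.7 -6.1 -4.8] M [-0.85  0.01 -0.09] J6 -49.8 t 18.1
5 [0.04 0.92 0.01] spin -5
10 [0.17 1.84 0.02] spin -10
15 [0.37 2.74 0.02] spin -15
20 [0.65 3.62 0.03] spin -20
25 [1.01 4.47 0.03] spin -25
```

View pics/v14.png

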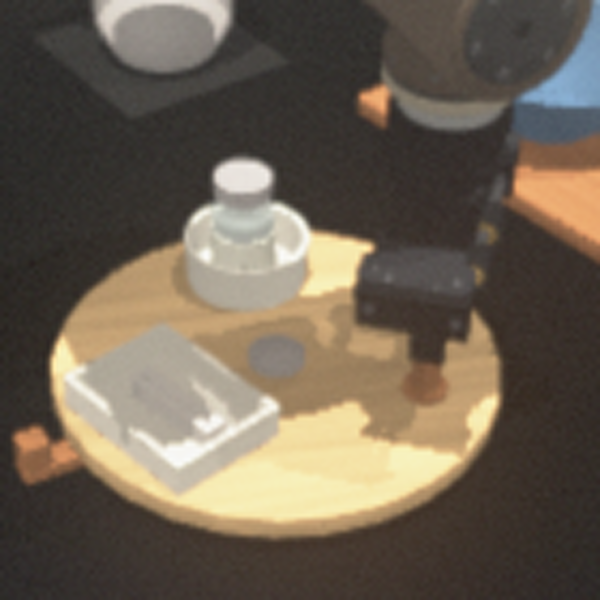

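Cup and jar have come round to crop (245,240), jar upright, post held. Continuing.

>>> {"method": "step_arm", "body": {"rows": [{"delta_pos": [0.04, 0.92, 0], "spin": -5}, {"delta_pos": [0.17, 1.84, 0.02], "spin": -10}, {"delta_pos": [0.37, 2.74, 0.02], "spin": -15}, {"delta_pos": [0.65, 3.62, 0.03], "spin": -20}, {"delta_pos": [1.01, 4.47, 0.03], "spin": -25}]}}

```text
t: 18.65
eef_pos: [635.6, -63.2, 257.9]
tcp_rot: [3.138, 0.02, 2.619]
ft_force: [2.5, -3.7, -2.8]
opening: 0.204
```

```bash
python3 -c "
from h import *
arc([5,10,15,20,25])"
```

```text
grasp [638.9 -64.4  86.9] r 107.1 ang -29.5 yaw 150.0 F [ 2.5 -3.7 -2.8] M [-0.39 -0.14  0.04] J6 -71.5 t 18.65
5 [0.05 0.93 0.  ] spin -5
10 [0.18 1.86 0.  ] spin -10
15 [0.38 2.77 0.  ] spin -15
20 [ 0.67  3.66 -0.  ] spin -20
25 [ 1.04  4.52 -0.  ] spin -25
```

>>> {"method": "step_arm", "body": {"rows": [{"delta_pos": [0.05, 0.92, 0], "spin": -5}, {"delta_pos": [0.18, 1.84, 0], "spin": -10}, {"delta_pos": [0.38, 2.74, 0], "spin": -15}, {"delta_pos": [0.67, 3.62, 0], "spin": -20}, {"delta_pos": [1.04, 4.47, 0], "spin": -25}]}}

```text
t: 19.15
eef_pos: [649.6, -19.2, 257.9]
tcp_rot: [-3.136, 0.023, 3.058]
ft_force: [3.4, -2.4, -1.7]
opening: 0.208
```

```bash
python3 -c "
from h import *
arc([5,10,15,20,25])"
```

```text
grasp [653.4 -20.4  87. ] r 108.0 ang -4.7 yaw 175.2 F [ 3.4 -2.4 -1.7] M [ 0.39 -0.45  0.03] J6 -92.5 t 19.15
5 [ 0.04  0.94 -0.01] spin -5
10 [ 0.17  1.88 -0.01] spin -10
15 [ 0.37  2.8  -0.02] spin -15
20 [ 0.66  3.69 -0.03] spin -20
25 [ 1.02  4.56 -0.05] spin -25
```

>>> {"method": "step_arm", "body": {"rows": [{"delta_pos": [0.04, 0.92, 0], "spin": -5}, {"delta_pos": [0.17, 1.84, 0], "spin": -10}, {"delta_pos": [0.38, 2.74, -0.02], "spin": -15}, {"delta_pos": [0.67, 3.62, -0.03], "spin": -20}, {"delta_pos": [1.03, 4.47, -0.05], "spin": -25}]}}

```text
t: 19.65
eef_pos: [643.5, 26.5, 257.9]
tcp_rot: [-3.127, 0.02, -2.785]
ft_force: [4.3, 0.0, -4.2]
opening: 0.207
```

```bash
python3 -c "
from h import *
arc([5,10,15,20,25],ax=np.array([547.5,-11.6]))
p,d=read_camera('side');q,d=read_camera('top');cv2.imwrite('pics/v15.png',np.hstack([cv2.resize(p[120:260,210:350],(400,400),interpolation=2),cv2.resize(q[130:270,200:340],(400,400),interpolation=2)]))"
```

```text
grasp [647.6  25.4  87. ] r 106.7 ang 20.3 yaw -159.6 F [ 4.3  0.  -4.2] M [ 1.01 -0.2   0.14] J6 -113.6 t 19.65
5 [ 0.04  0.93 -0.01] spin -5
10 [ 0.16  1.85 -0.03] spin -10
15 [ 0.36  2.76 -0.05] spin -15
20 [ 0.64  3.65 -0.07] spin -20
25 [ 0.99  4.51 -0.09] spin -25
```

View pics/v15.png

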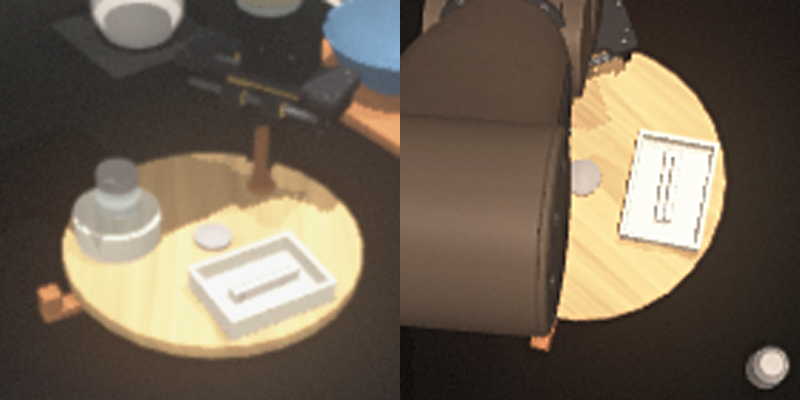

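Side view: cup with jar at crop (117,215) nearing the tab (52,300); the clip lies flat in the tray. Another 22°, then measure.

>>> {"method": "step_arm", "body": {"rows": [{"delta_pos": [0.04, 0.92, 0], "spin": -5}, {"delta_pos": [0.16, 1.83, -0.03], "spin": -10}, {"delta_pos": [0.36, 2.72, -0.05], "spin": -15}, {"delta_pos": [0.58, 3.42, -0.06], "spin": -19}, {"delta_pos": [0.77, 3.93, -0.07], "spin": -22}]}}

```text
t: 20.25
eef_pos: [622.2, 61.8, 258.0]
tcp_rot: [-3.121, 0.013, -2.4]
ft_force: [1.0, 1.3, -0.2]
opening: 0.209
```

>>> {"method": "step_arm", "body": {"rows": [{"delta_pos": [0, 0, 0], "spin": 0}, {"delta_pos": [0, 0, 0], "spin": 0}]}}

```text
t: 20.45
eef_pos: [622.2, 61.8, 258.0]
tcp_rot: [-3.122, 0.013, -2.402]
ft_force: [0.5, 0.7, 0.8]
opening: 0.211
```

```bash
python3 -c "
from h import *
arc([1,2,3,4,5,6],ax=np.array([547.5,-11.6]))
p,d=read_camera('side');q,d=read_camera('top');cv2.imwrite('pics/s16.png',p);cv2.imwrite('pics/t16.png',q);cv2.imwrite('pics/v16s.png',cv2.resize(p[145:265,210:350],None,fx=5,fy=5,interpolation=2));cv2.imwrite('pics/v16t.png',cv2.resize(q[135:255,200:340],None,fx=5,fy=5,interpolation=2))"
```

```text
grasp [626.2  60.9  87. ] r 107.0 ang 42.6 yaw -137.6 F [0.5 0.7 0.8] M [1.02 0.71 0.03] J6 -132.4 t 20.45
1 [ 0.    0.19 -0.  ] spin -1
2 [ 0.01  0.37 -0.01] spin -2
3 [ 0.02  0.56 -0.01] spin -3
4 [ 0.03  0.75 -0.02] spin -4
5 [ 0.04  0.93 -0.02] spin -5
6 [ 0.06  1.12 -0.02] spin -6
```

View pics/v16s.png

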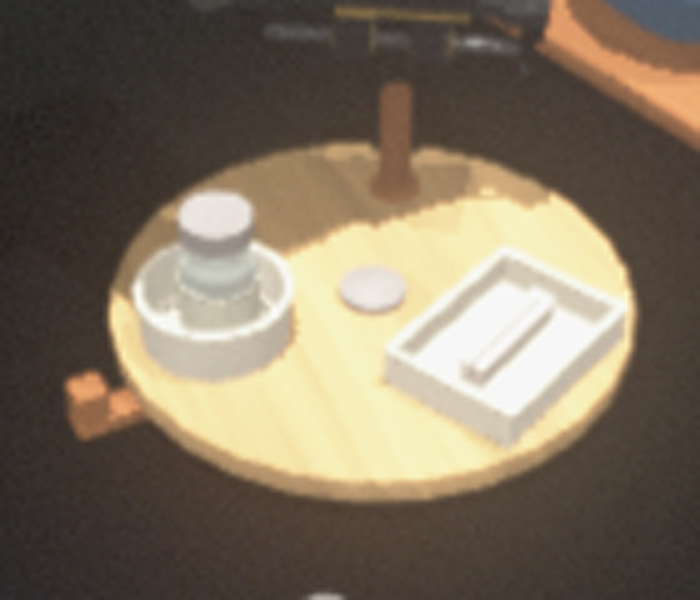

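View pics/v16t.png

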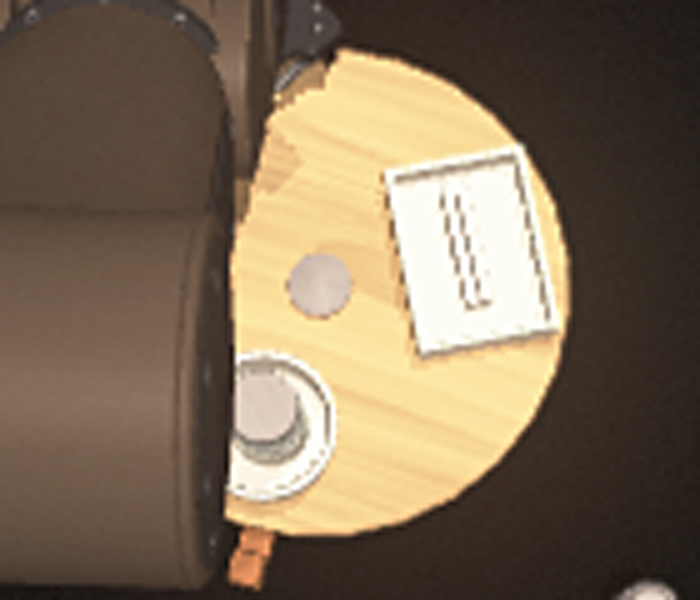

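```bash
cat > fit.py <<'E'
from h import *
from scipy.optimize import least_squares
def fit(top,side,tabpsi=None):
    # dict name->(u,v)
    Z=dict(cup=68,tray=58,post=107,hub=44,tab=32);r=dict(cup=98,tray=95,post=105,hub=0,tab=190);o=dict(cup=0,tray=120,post=-120,hub=0)
    L=[(i,k,pz(n,*uv,Z[k])[:2]) for i,(n,D) in enumerate((("top",top),("side",side))) for k,uv in D.items()]
    def f(q):
        e=[]
        for i,k,w in L:
            a=q[5] if k=="tab" else q[4]+np.radians(o[k])
            e+=list(q[2*i:2*i+2]+r[k]*np.array([np.cos(a),np.sin(a)])-w)
        return e
    s=least_squares(f,[545,-11,545,-11,2.8,2.9]);q=s.x
    cov=np.linalg.inv(s.jac.T@s.jac)*2*s.cost/max(1,len(s.fun)-6)
    print("axes",q[:4].round(1),"cup",np.degrees(q[4]).round(2),"tab",np.degrees(q[5]).round(2),"diff",np.degrees(q[4]-q[5]).round(2),"sd",np.degrees(np.sqrt(cov[4,4])).round(2),np.degrees(np.sqrt(cov[5,5])).round(2))
    for (i,k,w),e in zip(L,np.array(s.fun).reshape(-1,2)): print(i,k,w.round(1),e.round(1))
E
python3 - <<'E'
from fit import *
T=lambda x,y:(x/5+200-.4,y/5+135-.4);S=lambda x,y:(x/5+210-.4,y/5+145-.4)
fit(dict(cup=T(261,426),tray=T(471,250),hub=T(320,285),tab=(248.4,251.7)),dict(cup=S(215,281),tray=S(508,332),hub=S(372,287),post=S(396,87)))
q=cv2.imread("pics/t16.png");p=cv2.imread("pics/s16.png")
cv2.imwrite("pics/v17.png",np.hstack([cv2.resize(q[200:260,240:275][:, :],None,fx=10,fy=10,interpolation=0),cv2.resize(p[210:240,215:255],None,fx=10,fy=20,interpolation=0)]))
E
```

```text
axes [546.  -10.2 544.8 -12.4] cup 161.65 tab 167.76 diff -6.11 sd 0.79 1.03
0 cup [452.5  20.5] [0.5 0.1]
0 tray [ 565.9 -102.7] [-0.7 -0.6]
0 hub [545.3 -10.6] [0.7 0.4]
0 tab [360.7  30. ] [-0.4  0.1]
1 cup [455.7  20.7] [-3.9 -2.3]
1 tray [ 563.7 -107.4] [0.4 2. ]
1 hub [540.5 -17.1] [4.3 4.7]
1 post [624.1  61.8] [-0.8 -4.4]
```

View pics/v17.png

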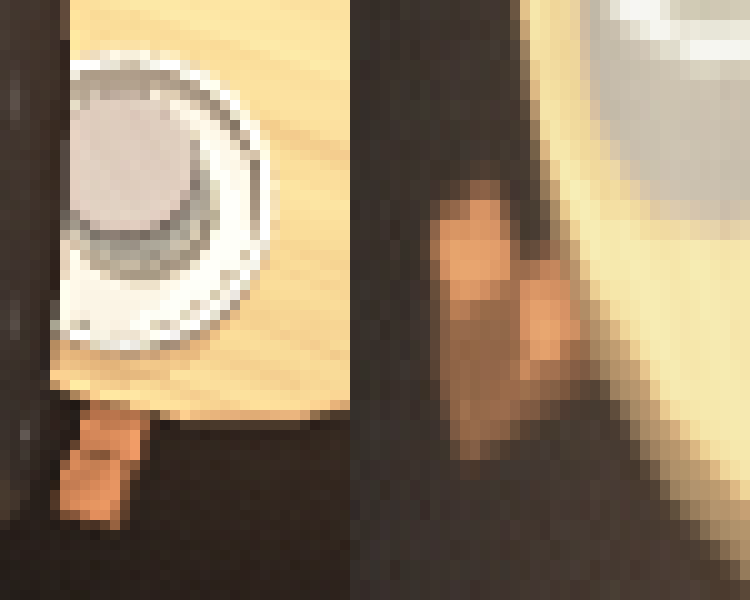

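Top view fit is within 0.8 mm: the cup is about 5.8° short of the tab (cup ≈161.8°, tab ≈167.7°). Turning 5.8° more.

>>> {"method": "step_arm", "body": {"rows": [{"delta_pos": [0, 0.28, 0], "spin": -1.5}, {"delta_pos": [0.02, 0.6, -0.01], "spin": -3.2}, {"delta_pos": [0.04, 0.9, -0.02], "spin": -4.8}, {"delta_pos": [0.06, 1.09, -0.02], "spin": -5.8}, {"delta_pos": [0.06, 1.09, -0.02], "spin": -5.8}]}}

```text
t: 21.05
eef_pos: [614.3, 69.6, 257.9]
tcp_rot: [-3.121, 0.011, -2.299]
ft_force: [1.4, 1.5, -0.0]
opening: 0.207
```

>>> {"method": "step_arm", "body": {"rows": [{"delta_pos": [0, 0, 0], "spin": 0}, {"delta_pos": [0, 0, 0], "spin": 0}]}}

```text
t: 21.25
eef_pos: [614.3, 69.6, 258.0]
tcp_rot: [-3.121, 0.011, -2.299]
ft_force: [0.7, 2.3, -0.2]
opening: 0.206
```

```bash
python3 -c "
from h import *
arc([1,2],ax=np.array([547.5,-11.6]))
p,d=read_camera('side');q,d=read_camera('top');cv2.imwrite('pics/s18.png',p);cv2.imwrite('pics/t18.png',q);cv2.imwrite('pics/v18s.png',cv2.resize(p[145:265,210:350],None,fx=5,fy=5,interpolation=2));cv2.imwrite('pics/v18t.png',cv2.resize(q[135:255,200:340],None,fx=5,fy=5,interpolation=2))"
```

```text
grasp [618.2  68.7  87. ] r 107.0 ang 48.6 yaw -131.7 F [ 0.7  2.3 -0.2] M [1.07 0.7  0.03] J6 -137.5 t 21.25
1 [ 0.    0.19 -0.  ] spin -1
2 [ 0.01  0.37 -0.01] spin -2
```

View pics/v18s.png

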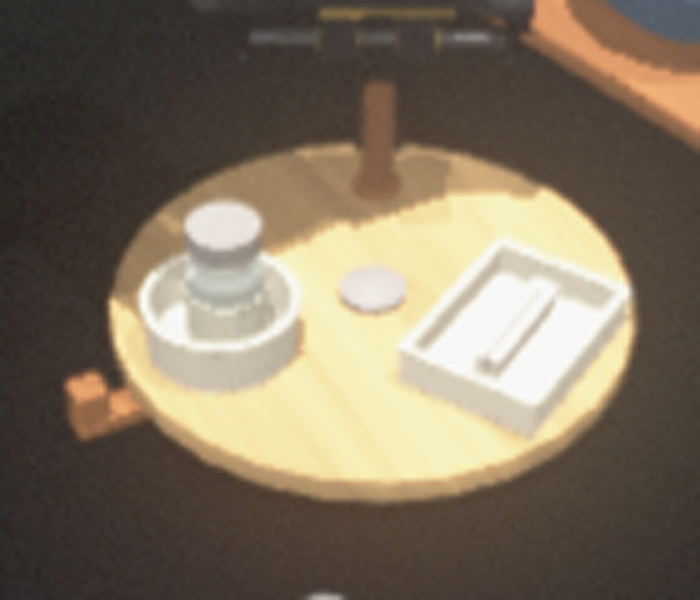

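View pics/v18t.png

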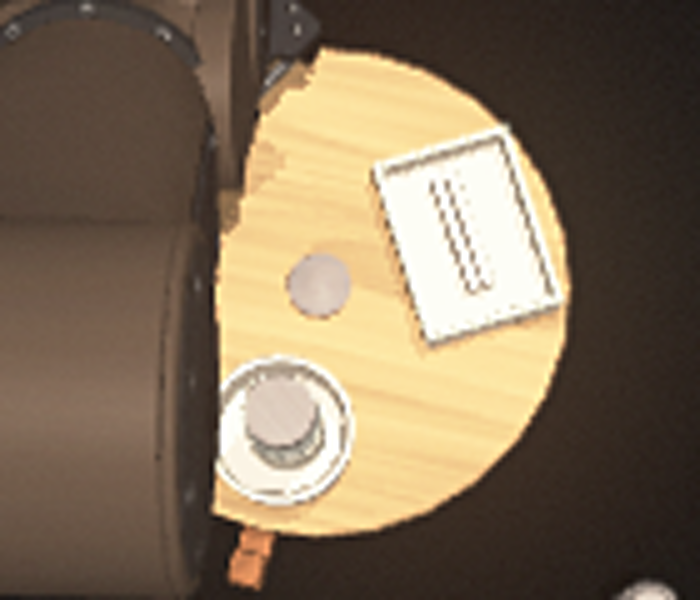

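```bash
python3 - <<'E'
from fit import *
T=lambda x,y:(x/5+200-.4,y/5+135-.4);S=lambda x,y:(x/5+210-.4,y/5+145-.4)
fit(dict(cup=T(279,429.5),tray=T(469,235),hub=T(320,285),tab=(248.4,251.7)),{})if 0 else None
for f in("pics/t16.png","pics/t18.png"):
    q=cv2.imread(f);h=cv2.cvtColor(q,cv2.COLOR_BGR2HSV)
    m=((h[...,1]<45)&(h[...,2]>120)).astype(np.uint8);m[:,:244]=0;m[:135]=0;m[260:]=0;m[:,320:]=0
    D={}
    for c in cv2.findContours(m,0,1)[0]:
        A=cv2.contourArea(c);c=c[:,0]
        if A>300:
            if c[:,0].mean()>275:
                P=np.array([pz("top",*x,58)[:2] for x in c],np.float32);b=cv2.minAreaRect(P);print("tray",b);D["tray"]=proj("top",[*b[0],58])
            else:
                P=np.array([pz("top",*x,68)[:2] for x in c if x[0]>250]);
                # outer rim circle r=45 robust
                r=least_squares(lambda z:np.hypot(*(P-z).T)-44.0,P.mean(0),loss='soft_l1',f_scale=1.).x;print("cup",r);D["cup"]=proj("top",[*r,68])
        elif A>40 and abs(c[:,0].mean()-263)<8 and abs(c[:,1].mean()-192)<8: 
            D["hub"]=c.mean(0);print("hub",c.mean(0))
    D["hub"]=T(320,285)
    D["tab"]=(248.4,251.7)
    fit(D,{"hub":(0,0)})
fit(dict(cup=T(279,429.5),tray=T(469,235),hub=T(320,285),tab=(248.4,251.7)),dict(cup=S(220,290),tray=S(515,325),hub=S(372,287),post=S(378,88)))
E
```

```text
cup [452.60587818  21.88985752]
hub [263.53125 191.46875]
tray ((567.455810546875, -102.81173706054688), (117.1466293334961, 86.32441711425781), 12.420649528503418)
axes [ 546.3   -9.6  403.7 2961.8] cup 162.08 tab 167.96 diff -5.88 sd 0.54 0.42
0 cup [452.6  21.9] [ 0.5 -1.3]
0 hub [545.3 -10.6] [1. 1.]
0 tray [ 567.5 -102.8] [-1.2  0.3]
0 tab [360.7  30. ] [-0.2  0. ]
1 hub [ 403.7 2961.8] [0. 0.]
cup [449.43325389  11.02633568]
hub [263.5     191.46875]
tray ((577.3863525390625, -100.01469421386719), (117.26158142089844, 86.8043212890625), 18.354969024658203)
axes [ 546.2   -9.7  403.7 2961.8] cup 168.47 tab 167.91 diff 0.56 sd 0.49 0.38
0 cup [449.4  11. ] [ 0.7 -1.1]
0 hub [545.3 -10.6] [0.8 0.9]
0 tray [ 577.4 -100. ] [-1.1  0.2]
0 tab [360.7  30. ] [-0.4  0.1]
1 hub [ 403.7 2961.8] [0. 0.]
axes [546.3 -11.1 543.9 -12.6] cup 167.03 tab 167.51 diff -0.48 sd 0.79 1.03
0 cup [450.6   9.7] [0.2 1.2]
0 tray [ 575.3 -101.3] [-1.2 -0.7]
0 hub [545.3 -10.6] [ 1.  -0.5]
0 tab [360.7  30. ] [ 0.1 -0. ]
1 cup [453.2  12.6] [-4.8 -3.1]
1 tray [ 570.8 -105.5] [0.9 2.1]
1 hub [540.5 -17.1] [3.3 4.5]
1 post [614.8  67.7] [ 0.6 -3.5]
```

```bash
python3 - <<'E'
from h import *
a=cv2.imread("pics/side0.png");b=cv2.imread("pics/s18.png")
for n,(x0,x1,y0,y1) in dict(shaker=(260,290,258,298),pliers=(382,455,238,277),spoon=(108,178,163,200),mug=(395,450,275,335)).items():
    d=np.abs(a[y0:y1,x0:x1].astype(int)-b[y0:y1,x0:x1]);print(n,d.mean().round(1),d.max())
s=state();print(s["qvel"].round(4),s["opening"],s["t"],s["ft_force"].round(1))
print(job_done())
E
```

```text
shaker 2.2 12
pliers 2.0 10
spoon 6.0 77
mug 1.7 9
[-0.0002  0.0001 -0.0014 -0.0012  0.0006  0.0006] 0.20961011499968366 21.35 [1.2 1.4 1.1]
the job is handed in; nothing more can be done
None
```

```bash
python3 -c "
import cv2,numpy as np
a=cv2.imread('pics/side0.png');b=cv2.imread('pics/s18.png')
cv2.imwrite('pics/v19.png',np.hstack([cv2.resize(x[155:205,100:190],None,fx=4,fy=4) for x in(a,b)]))"
```

```text
(no output)
```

View pics/v19.png

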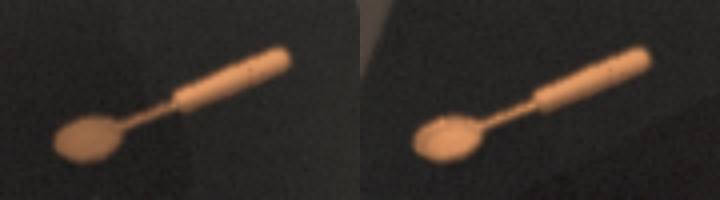

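The job is handed in at 21.35 s: the jar stands upright in the cup and the clip lies flat in the tray. I then gripped the post and turned the carousel about 148° counter-clockwise, so the cup is at the pointer tab. The arm is at rest with the post still gripped.

**Alignment:** I fitted the final position two ways, and they came out on opposite sides of zero. The top camera alone gave +0.6° and both cameras together gave −0.5°, about 1 mm at the cup. The side view's points fit less well, off by up to about 5 mm, so I trusted the top camera more and made no further correction.

**Forces and grip:** The highest force I read was about 12 N, when setting the clip down. The last readings were below 2 N on each axis. The fingers are open about 20 mm, which matches the post.

**Other items:** The shaker, pliers and mug look unchanged against the first side picture. The spoon area failed that comparison, but viewing it after hand-in showed the spoon in the same place under different lighting and shadow.

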